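# Load and set the bench dryer for a batch of nylon rivets

## Robot

A 6-joint arm with a two-finger parallel gripper is mounted at the origin on the work surface. World frame = base frame: x ahead of the robot, y to its left, z up, the work surface at z = 0. Lengths are in mm, angles in rad, forces in N, time in s.
With the tool pointing down it reaches from about 300 to 950 mm from the base axis. Payload 3.1 kg.
Tool frame: the origin (TCP) lies between the finger pads, 19 mm behind the fingertips; this is the grasp point; z points along the fingers, x is the direction in which the jaws open and shut, and the axes are right-handed (so a half turn about z gives the same grasp; the last joint's range is limited). The gripper opens to 85 mm and grips with 20 to 120 N. Pads are 22 mm wide; open, the fingers measure 114 mm over their backs; the gripper's body (76 mm by 85 mm) begins 54 mm behind the grasp point. The pads swing forward as they close: fully open they stand 13 mm farther back than shut.
Start: joints at [-1.339, 0.308, 1.634, -0, 1.2, -0.07], TCP at [185.748, -596.766, 249.972] pointing down, gripper open.
Joint ranges: [-3.06, 3.06], [-0.79, 1.96], [0.05, 2.63], [-1.19, 4.34], [0.05, 2.64], [-2.94, 2.94]. Speed limits (rad/s): [2.79, 2.79, 3.14, 3.14, 3.14, 3.14].

## Interface

Orientations are given as a rotation vector (axis times angle).
In Python, from plant import ctrl gives the robot as it stands.
- The arm moves only by the tool apply_moves, never from a script. Its argument "increments" is a list of rows, each a list of 7 numbers: the opening, from 0 (shut) to 1 (fully open), then the shift along the tool's x, y, z in units of 30 mm (1.0 is 30 mm), then the turn, a rotation vector about the tool's x, y, z in units of 5 degrees (1.0 is 5 degrees). In form: [[grip, x, y, z, ax, ay, az], ...]. A call has exactly 5 rows; each row is the pose to reach, as a shift and turn from the pose commanded when the call began, along the tool's axes at that moment; what a row does not reach only later rows make up. A row lasts 1/10 s, in which the tool goes at most 50 mm and 8.59 degrees, less where a joint would pass 70% of its speed; a pose out of reach is approached as far as the arm can. A call with a gripper value outside its range is refused whole. The fingers move at their own pace and stop on an object; "force" is the grip in N (left out, the last holds). Time passes only in rows, so rows that repeat a pose let the fingers close, or fill a call up. It gives the time, the measured TCP pose, the force and the opening at its end, in the units of the state.
- ctrl.get_state(): the state, without advancing time (a new reading comes with each control period).
- ctrl.grab_frame(name): name is "scene" or "top" or "wrist"; returns (picture, depth): 480x640x3 uint8, red, green, blue; 480x640 float32, mm along the optical axis (not along the pixel's ray), 0 where there is no reading.
- ctrl.camera_params(name): a dict with "vfov" (degrees; the focal length in pixels is half the picture's height over the tangent of half this angle, whatever the lens; pixels are square), "cx", "cy" (the principal point, pixels), "rvec" (rotation vector, rad) and "tvec" (3), from world to camera coordinates, as OpenCV has them. Camera axes: x right, y down, z forward; pixel columns grow to the right and rows downward; lengths in mm; the calibration is good to about 2 mm. A picture is of the moment at which its call begins: read the wrist's pose just before it. camera_params takes no time and is no camera call; for the wrist camera it gives the pose at the moment of the call.
- ctrl.finish_job(): hands the job in, once; it reports no verdict.
Trained networks look in the newest picture that a camera, given by its name, has taken for a name from the list of things; names that differ only in an ending like _2 or _b are one class to them, and where a whole thing is asked for, a point or a joint stands for the part that bears it (a point fixed in the world has none). Each returns a list of dicts, best first, with "conf" (0 to 1); they miss things now and then, are a little off and sometimes report something else, mostly with a low value. They report only what shows in the picture. A call takes as long as a camera call.
- ctrl.regions_of(camera, label): "region" (480x640 bool, what is visible of it) and "xy" ([column, row] in pixels, amid what is visible of it).
- ctrl.spot_point(camera, label): "xy" ([column, row] in pixels: a listed point, or the origin of a listed thing).
The state is a dict: "clock": time; "joint_pos": joint angles; "joint_vel": joint speeds; "joint_torque": joint torques, N m; "tool_pos": TCP position; "ee_rot": TCP orientation; "force": force on the tool from outside, world axes, zero at the start; "torque": the same for the moment, N m; "gripper_width": opening from 0.0 (shut) to 1.0 (fully open).
Only numpy, scipy, OpenCV 4.12 (cv2) and the standard library are available. Lean on these libraries where they do the work, as an engineer would, in place of code of your own. Each camera call takes 0.05 s, during which the arm holds its last target. There are 200 camera calls.

## Task

Dry the gray rivets in the bench dryer: first take the marking gauge off the lid and lay it on the bench, then raise the stiff lid to its loading mark (80 degrees open), leave it there and stand every rivet on its head on the rack inside. When all are in, lower the lid to its vent mark (15 degrees open), and last of all turn the timer dial (the one nearer the robot) from off until its pointer meets its metal tab. The temperature dial (the farther one) must also be turned so that its pointer meets its tab, at whatever time suits you; leave the bottle and the rivet tool alone.

Things in the scene. Friction and masses are not known exactly. Their poses are not given: they have to be found in the camera images.
- dryer: grey bench dryer, fixed, 200 (x) x 370 (y) x 90 mm; origin: centre of its underside; -x is its front. Right part: open-topped chamber, inside x -90..90, y -175..45 mm, walls 10 mm thick, rim at z 90, under the lid; the lid's hinge line runs along y at x 98, z 96. Left part: level deck at z 90, y 45..185, with two dials at y 120: timer at x -55 (front), temperature at x 30 (rear)
- rack (a point): centre of the flat steel rack that is the chamber's floor, 50 mm above the bench, 40 mm below the chamber's rim, 180 (x) x 220 (y) mm; axes as the dryer's
- lid (a joint): lid opening, rad: 0 = closed, grows as the front edge rises; loading mark 1.396 (80 deg), vent mark 0.262 (15 deg), stop 1.75. Stiff hinge: stays at any angle; takes 6 N at the handle to raise, 2 N to lower. Steel plate 198 (x) x 238 (y) x 12 mm, top at 102 mm when closed, pale window. A steel arc at its right flank has white marks at 80 and 15 deg, passed by a black pin on the lid's edge
- lid_handle (a point): middle of the lid's handle (dryer y -66): round black bar, 10 mm diameter, 100 mm long along the dryer's y, held by an arm at each end 28 mm clear in front of the lid's front edge; 233 mm from the hinge line, 96 mm above the bench when closed; moves on an arc as the lid rises. Can be pinched from above, fingers closing along the dryer's x; it turns between the pads as the lid swings
- timer (a joint): turn of the timer dial, rad: 0 = its white pointer line aims at the dryer's front (-x of the dryer), positive = clockwise from above, stops at +-2.6; friction 0.05 N m, stays where it is left. It starts near 0 (off)
- timer_grip (a point): on the timer dial's vertical axis, 31 mm above the deck, a good height for the TCP. Black plastic: round skirt 54 mm across, up to 9 mm above the deck; on it a grip bar 44 mm long, 11 mm thick, 9 to 37 mm above the deck, lying along the pointer line. A white line on skirt and bar marks the pointer end. Turns with the dial; its -x axis is the pointer direction
- timer_pointer (a point): tip of the timer dial's pointer, 32 mm from its axis, 4 mm above the deck; turns with the dial
- timer_tab (a joint): where the timer dial's set tab stands, rad, counted as timer is; pointer and tab meet when both values are equal. The tab is stiff and stays as it is
- timer_tabtip (a point): the spot at the timer tab, 32 mm from the dial's axis, where the pointer tip must be. The tab is a bare aluminium clip 14 x 7 x 3 mm on the rim of the dial's black bezel (76 mm across, with white scale ticks)
- heat (a joint): turn of the temperature dial, rad: 0 = its white pointer line aims at the dryer's front (-x of the dryer), positive = clockwise from above, stops at +-2.6; friction 0.05 N m, stays where it is left. Starts between 1.0 and 1.6
- heat_grip (a point): on the temperature dial's vertical axis, 31 mm above the deck, a good height for the TCP. Black plastic: round skirt 54 mm across, up to 9 mm above the deck; on it a grip bar 44 mm long, 11 mm thick, 9 to 37 mm above the deck, lying along the pointer line. A white line on skirt and bar marks the pointer end. Turns with the dial; its -x axis is the pointer direction
- heat_pointer (a point): tip of the temperature dial's pointer, 32 mm from its axis, 4 mm above the deck; turns with the dial
- heat_tab (a joint): where the temperature dial's set tab stands, rad, counted as heat is; pointer and tab meet when both values are equal. The tab is stiff and stays as it is
- heat_tabtip (a point): the spot at the temperature tab, 32 mm from the dial's axis, where the pointer tip must be. The tab is a bare aluminium clip 14 x 7 x 3 mm on the rim of the dial's black bezel (76 mm across, with white scale ticks)
- gauge: black plastic marking gauge lying on the closed lid, loose, 100 g: a fence block 24 (x) x 50 (y) x 30 mm high, through it a beam along x (x -80 to 110 mm), 16 wide, 14 high, flush with the fence's underside; brass thumbscrew 10 mm tall on top. Origin: centre of the fence's underside, z up. Grip the fence from above across its 50 mm width
- rivet1: gray plastic rivet, loose, 12 g, or absent (None from the start); stands on its head on a flat 3 mm rubber mat to the right of the dryer: flat round head 34 mm across, 4 mm thick, below; shank 12 mm in diameter, 22 mm long, above. Origin: centre of the head's flat face, z along the shank. Grip the shank from above
- rivet2: gray plastic rivet, loose, 12 g, or absent (None from the start); stands on its head on a flat 3 mm rubber mat to the right of the dryer: flat round head 34 mm across, 4 mm thick, below; shank 12 mm in diameter, 22 mm long, above. Origin: centre of the head's flat face, z along the shank. Grip the shank from above
- rivet3: gray plastic rivet, loose, 12 g, or absent (None from the start); stands on its head on a flat 3 mm rubber mat to the right of the dryer: flat round head 34 mm across, 4 mm thick, below; shank 12 mm in diameter, 22 mm long, above. Origin: centre of the head's flat face, z along the shank. Grip the shank from above
- rivet4: gray plastic rivet, loose, 12 g, or absent (None from the start); stands on its head on a flat 3 mm rubber mat to the right of the dryer: flat round head 34 mm across, 4 mm thick, below; shank 12 mm in diameter, 22 mm long, above. Origin: centre of the head's flat face, z along the shank. Grip the shank from above
- rivet5: gray plastic rivet, loose, 12 g, or absent (None from the start); stands on its head on a flat 3 mm rubber mat to the right of the dryer: flat round head 34 mm across, 4 mm thick, below; shank 12 mm in diameter, 22 mm long, above. Origin: centre of the head's flat face, z along the shank. Grip the shank from above
- rivet6: gray plastic rivet, loose, 12 g, or absent (None from the start); stands on its head on a flat 3 mm rubber mat to the right of the dryer: flat round head 34 mm across, 4 mm thick, below; shank 12 mm in diameter, 22 mm long, above. Origin: centre of the head's flat face, z along the shank. Grip the shank from above
- bottle: green glass bottle, capped, 64 mm across, 190 mm tall, loose; origin at the centre of its base. To be left alone
- rivet_tool: chrome hand rivet tool lying on the bench, about 280 mm long and 26 mm high, loose; origin near its middle, nose to its +x. To be left alone

How it is judged:
By the outcome, as a careful person would: the job done as asked, in the order asked, and still so for the second after the job is handed in, with the robot touching nothing.
Of rivet1, rivet2, rivet3, rivet4, rivet5, rivet6 only 3 to 5 are there at a start; the rules pass over those that are not, and their reading is None.
At some moment in a run one of rivet1, rivet2, rivet3, rivet4, rivet5, rivet6 may be knocked a few centimetres aside while the robot is not near it.
It also fails if it takes over 210 s, if anything falls off the work surface, if the arm or the gripper's body presses on something with over 40 N, if the wrist force passes 120 N, or if a joint passes its speed limit or range.

## Working session

There is one attempt and no reset: what is moved stays moved. The work goes in short steps, Python scripts to look and compute and a tool call to move; the robot and the scene stay as the last step left them, time stands still between calls to the robot, and variables do not carry over. Pictures are saved under pics/ and viewed, about 12 in all and at most 16, crops included, and the job is handed in when it is done.

Besides the shell and the picture viewer there is one more tool, called after ">>>" by a JSON object that holds its "op" and its "data". apply_moves: Moves the arm, as the interface text tells. Its arguments: {"type":"object","properties":{"increments":{"type":"array","items":{"type":"array","items":{"type":"number"}}},"force":{"type":"number"}},"required":["increments"]}

```bash
ls; mkdir -p pics; cat > h.py <<'E'
import numpy as np, cv2
from scipy.spatial.transform import Rotation as R
from plant import ctrl
def cam(n):
    p=ctrl.camera_params(n); f=240/np.tan(np.radians(p['vfov'])/2)
    return f,p['cx'],p['cy'],R.from_rotvec(p['rvec']).as_matrix(),np.array(p['tvec'])
def grab(n):
    c=cam(n); im,d=ctrl.grab_frame(n); return im,d,c
def ray(c,uv):
    f,cx,cy,M,t=c; v=np.array([(uv[0]-cx)/f,(uv[1]-cy)/f,1.]); return -M.T@t, M.T@v
def onz(c,uv,z):
    o,v=ray(c,uv); return o+v*(z-o[2])/v[2]
def at(c,uv,d):
    o,v=ray(c,uv); return o+v*d
def cloud(c,d):
    f,cx,cy,M,t=c; u,v=np.meshgrid(np.arange(640),np.arange(480))
    P=np.stack([(u-cx)/f*d,(v-cy)/f*d,d],-1); return (P-t)@M
def proj(c,P):
    f,cx,cy,M,t=c; q=M@np.array(P)+t; return q[:2]/q[2]*f+[cx,cy]
def save(n,im): cv2.imwrite('pics/'+n,im[:,:,::-1])
def st():
    s=ctrl.get_state(); print('t',round(s['clock'],2),'tcp',np.round(s['tool_pos'],1),'rv',np.round(s['ee_rot'],3),'F',np.round(s['force'],1),'g',round(s['gripper_width'],3),'q',np.round(s['joint_pos'],2)); return s
def delta(P,yaw=None):
    """tool-frame shift (30mm units) to world P, and az turn (5deg units) so that tool x has world yaw (mod pi)"""
    s=ctrl.get_state(); M=R.from_rotvec(s['ee_rot']).as_matrix()
    d=M.T@(np.array(P)-s['tool_pos'])/30; a=0
    if yaw is not None:
        cur=np.arctan2(M[1,0],M[0,0]); a=-((yaw-cur+np.pi/2)%np.pi-np.pi/2); a=np.degrees(a)/5
    print('delta',np.round(d,2),'az',np.round(a,2)); return d,a
E
python3 - <<'E'
from h import *
s=st(); print(R.from_rotvec(s['ee_rot']).as_matrix().round(3))
for n in('top','scene'):
    im,d,c=grab(n); save(n+'0.png',im); np.save(n+'.npy',d); print(n,c[0],'pos',(-c[3].T@c[4]).round(0))
    for l in ['dryer','rack','lid_handle','timer_grip','timer_pointer','timer_tabtip','heat_grip','heat_pointer','heat_tabtip','gauge','rivet1','bottle','rivet_tool']:
        for r in ctrl.spot_point(n,l)[:6]: print(l,np.round(r['xy'],1),round(r['conf'],2),onz(c,r['xy'],{'r':3}.get(l[0],100)).round(0))
E
```

```text
pics
t 0.0 tcp [ 185.6 -596.   248.7] rv [-2.529  1.861  0.003] F [ 0.1 -0.   0.1] g 0.996 q [-1.34  0.31  1.64  0.    1.2  -0.07]
[[ 0.297 -0.955 -0.001]
 [-0.955 -0.297  0.002]
 [-0.002 -0.    -1.   ]]
top 521.0305356915342 pos [ 325.  -27. 1313.]
dryer [279.7 242.5] 0.7 [549.  57. 100.]
dryer [117.1 318.2] 0.48 [367. 426. 100.]
lid_handle [313.2 285.2] 0.81 [448. -24. 100.]
timer_grip [229.  260.9] 0.95 [503. 175. 100.]
timer_pointer [229.7 274.6] 0.59 [471. 172. 100.]
timer_pointer [428.  257.6] 0.54 [ 517. -294.  100.]
heat_grip [226.1 224.5] 0.57 [591. 186. 100.]
heat_grip [231.1 261.5] 0.23 [502. 170. 100.]
heat_pointer [215.4 226.3] 0.58 [586. 211. 100.]
rivet1 [413.2 299.4] 0.66 [ 425. -275.    3.]
rivet1 [453.8 308.4] 0.62 [ 404. -376.    3.]
rivet1 [429.2 258.3] 0.59 [ 530. -318.    3.]
rivet1 [462.5 296.9] 0.41 [ 433. -399.    3.]
bottle [122.  314.3] 0.57 [376. 416. 100.]
bottle [299.3 230. ] 0.22 [579.  11. 100.]
bottle [504.9 241.3] 0.22 [ 558. -478.  100.]
rivet_tool [503.5 240.5] 0.75 [ 579. -510.    3.]
scene 552.9443054176523 pos [1347.  684.  907.]
dryer [324.7 283.9] 0.82 [663. 132. 100.]
dryer [384.4 249.6] 0.6 [482. 160. 100.]
rack [234.5 192.7] 0.65 [ 452. -394.    3.]
rack [267.7 203.2] 0.55 [ 426. -280.    3.]
lid_handle [333.6 217.3] 0.96 [461.  -9. 100.]
lid_handle [389.8 249.8] 0.57 [475. 170. 100.]
lid_handle [510.8 310.9] 0.51 [475. 468. 100.]
timer_grip [382.3 249.3] 0.66 [485. 156. 100.]
heat_grip [365.7 269.9] 0.94 [568. 170. 100.]
heat_pointer [379.8 285.3] 0.75 [589. 223. 100.]
heat_pointer [366.4 271.5] 0.7 [572. 175. 100.]
gauge [301.  243.9] 0.79 [594.   1. 100.]
rivet1 [235.4 195.4] 0.58 [ 460. -381.    3.]
rivet1 [246.  186.6] 0.57 [ 406. -392.    3.]
rivet1 [234.6 215.8] 0.47 [ 533. -306.    3.]
bottle [510.7 310.4] 0.91 [474. 467. 100.]
bottle [266.4 204.9] 0.53 [ 533. -174.  100.]
rivet_tool [176.4 194.1] 0.93 [ 571. -517.    3.]
```

```bash
python3 - <<'E'
import cv2
im=cv2.imread('pics/top0.png'); cv2.imwrite('pics/top0c.png',cv2.resize(im[170:350,90:530],(792,324),interpolation=cv2.INTER_CUBIC))
E
```

```text
(no output)
```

View pics/top0c.png

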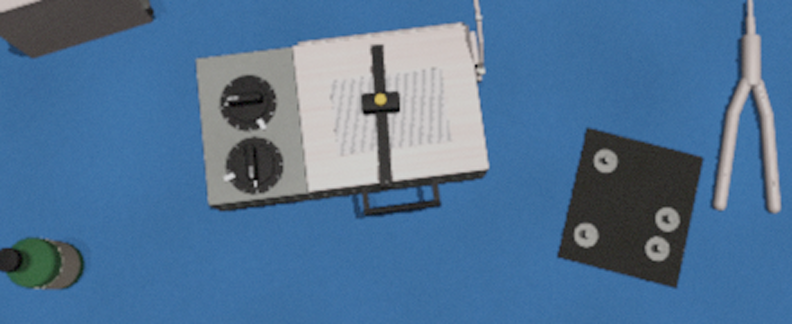

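View pics/scene0.png

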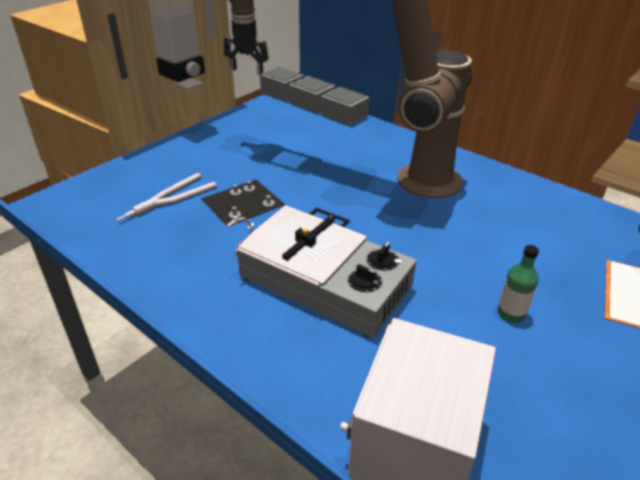

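```bash
python3 - <<'E'
from h import *
from scipy.optimize import minimize
for n in('top','scene'):
    c=cam(n); d=np.load(n+'.npy'); P=cloud(c,d).reshape(-1,3)[d.ravel()>0]
    P=P[(P[:,0]>400)&(P[:,0]<720)&(P[:,1]>-200)&(P[:,1]<280)]
    Q=P[(P[:,2]>85)&(P[:,2]<112)]
    print(n,len(Q),'bench z',np.median(P[P[:,2]<20][:,2]),'deck',np.median(Q[Q[:,1]>120][:,2]),'lid',np.median(Q[Q[:,1]<80][:,2]))
    m=np.zeros((400,600),np.uint8)
    for p in Q: m[int(p[0]-380),int(p[1]+250)]=255
    m=cv2.morphologyEx(m,cv2.MORPH_CLOSE,np.ones((9,9))); m=cv2.morphologyEx(m,cv2.MORPH_OPEN,np.ones((41,41)))
    ct=max(cv2.findContours(m,0,2)[0],key=cv2.contourArea); r=cv2.minAreaRect(ct); print(r, 'centre',r[0][1]+380,r[0][0]-250)
    def dump(l,z):
        for q in ctrl.spot_point(n,l)[:1]: print(l,q['conf'],onz(c,q['xy'],z).round(1))
    grab(n)
    for l,z in [('timer_grip',121),('heat_grip',121),('lid_handle',96),('gauge',102)]: dump(l,z)
E
```

```text
top 12105 bench z -0.8960466982441263 deck 90.2516809596721 lid 101.03598196484525
((377.26287841796875, 184.9566650390625), (204.97024536132812, 237.072021484375), 82.61395263671875) centre 564.9566650390625 127.26287841796875
timer_grip 0.8 [498.7 172.4 121. ]
heat_grip 0.98 [588.2 183.4 121. ]
lid_handle 0.63 [446.  -13.3  96. ]
gauge 0.62 [579.  13. 102.]
scene 8925 bench z -1.75365734745906 deck 89.54160642598626 lid 100.5456538390217
((375.40802001953125, 190.83639526367188), (207.57119750976562, 241.6141357421875), 83.1300048828125) centre 570.8363952636719 125.40802001953125
timer_grip 0.81 [517.5 174.8 121. ]
heat_grip 0.88 [590.7 185.8 121. ]
lid_handle 0.61 [442.9 -23.9  96. ]
gauge 0.6 [582.3   3.8 102. ]
```

```bash
python3 - <<'E'
from h import *
for n in('top','scene'):
    c=cam(n); d=np.load(n+'.npy'); P=cloud(c,d).reshape(-1,3)[d.ravel()>0]
    Q=P[(P[:,0]>400)&(P[:,0]<720)&(P[:,1]>-200)&(P[:,1]<280)&(P[:,2]>80)&(P[:,2]<150)]
    m=np.zeros((400,600),np.uint8)
    for p in Q: m[int(p[0]-380),int(p[1]+250)]=255
    m=cv2.morphologyEx(m,cv2.MORPH_CLOSE,np.ones((11,11))); m=cv2.morphologyEx(m,cv2.MORPH_OPEN,np.ones((61,61)))
    ct=max(cv2.findContours(m,0,2)[0],key=cv2.contourArea); r=cv2.minAreaRect(ct); print(r, 'centre',r[0][1]+380,r[0][0]-250)
    # fence points
    F=P[(P[:,0]>480)&(P[:,0]<680)&(P[:,1]>-80)&(P[:,1]<90)&(P[:,2]>125)&(P[:,2]<136)]; print('fence top',len(F),F.mean(0).round(1),F.min(0).round(0),F.max(0).round(0))
    F=P[(P[:,0]>430)&(P[:,0]<710)&(P[:,1]>-80)&(P[:,1]<90)&(P[:,2]>111)&(P[:,2]<119)]; a=np.polyfit(F[:,0],F[:,1],1);print('beam yaw deg',np.degrees(np.arctan(a[0])),np.percentile(F[:,0],[1,99]), F.mean(0))
    H=P[(P[:,0]>420)&(P[:,0]<475)&(P[:,1]>-110)&(P[:,1]<90)&(P[:,2]>80)&(P[:,2]<110)]
    print(len(H),np.percentile(H[:,0],[1,50,99]),np.percentile(H[:,1],[1,50,99]))
E
```

```text
((309.07598876953125, 194.3442840576172), (207.61412048339844, 375.790283203125), 83.11827850341797) centre 574.3442840576172 59.07598876953125
fence top 188 [581.2   7.5 130.5] [569. -17. 125.] [595.  32. 136.]
beam yaw deg 4.680489284613849 [473.65175308 661.10989405] [563.7263928    5.87618748 115.09860026]
302 [438.92732218 451.71373406 474.28557211] [-69.65433275  -3.26090313  88.79702396]
((370.8202819824219, 197.27162170410156), (205.1770782470703, 251.97837829589844), 88.66777801513672) centre 577.2716217041016 120.82028198242188
fence top 141 [589.1   8.6 130.2] [572. -19. 125.] [601.  33. 136.]
beam yaw deg 4.969898957311226 [478.71025201 665.65583716] [579.43168711   6.9594948  114.53211063]
177 [442.06229082 456.51786556 474.09443348] [-72.90345964 -11.97732807  76.30941997]
```

```bash
python3 - <<'E'
from h import *
delta([582,8,200],np.radians(95))
E
```

```text
delta [-15.32 -18.6    1.67] az 2.46
```

>>> {"op": "apply_moves", "data": {"increments": [[1, -1.02, -1.24, 0, 0, 0, 0], [1, -2.04, -2.48, 0, 0, 0, 0], [1, -3.06, -3.72, 0, 0, 0, 0], [1, -4.08, -4.96, 0, 0, 0, 0], [1, -5.1, -6.2, 0, 0, 0, 0]]}}

```text
clock: 2.4
tool_pos: [318.6, -393.8, 250.1]
ee_rot: [2.53, -1.863, 0.001]
force: [1.7, -0.3, -0.4]
gripper_width: 0.999
```

>>> {"op": "apply_moves", "data": {"increments": [[1, -1.02, -1.24, 0, 0, 0, 0], [1, -2.04, -2.48, 0, 0, 0, 0], [1, -3.06, -3.72, 0, 0, 0, 0], [1, -4.08, -4.96, 0, 0, 0, 0], [1, -5.1, -6.2, 0, 0, 0, 0]]}}

```text
clock: 2.9
tool_pos: [450.9, -192.3, 250.4]
ee_rot: [-2.53, 1.862, -0.002]
force: [-0.1, 1.0, 0.4]
gripper_width: 1.0
```

>>> {"op": "apply_moves", "data": {"increments": [[1, -1.02, -1.24, 0, 0, 0, 0], [1, -2.04, -2.48, 0, 0, 0, 0], [1, -3.06, -3.72, 0, 0, 0, 0], [1, -4.08, -4.96, 0, 0, 0, 0], [1, -5.1, -6.2, 0, 0, 0, 2.4]]}}

```text
clock: 3.4
tool_pos: [582.5, 8.3, 250.2]
ee_rot: [-2.384, 2.046, -0.001]
force: [0.6, -1.2, 0.6]
gripper_width: 1.001
```

```bash
python3 - <<'E'
from h import *
s=st(); im,d,c=grab('wrist'); save('w1.png',im); print((-c[3].T@c[4]).round(0))
P=cloud(c,d); F=P[(P[...,2]>126)&(P[...,2]<134)&(abs(P[...,0]-580)<60)&(abs(P[...,1]-8)<60)]
r=cv2.minAreaRect(F[:,:2].astype(np.float32)); print(len(F),F.mean(0),r)
B=P[(P[...,2]>111)&(P[...,2]<119)&(abs(P[...,0]-580)<120)&(abs(P[...,1]-8)<60)]; print(len(B),np.degrees(np.arctan(np.polyfit(B[:,0],B[:,1],1)[0])))
for l in ['gauge']:
    for q in ctrl.spot_point('wrist',l)[:2]: print(l,q,onz(c,q['xy'],102))
delta([*np.array(r[0]),121],np.radians(95))
E
```

```text
t 3.4 tcp [582.5   8.3 250.2] rv [-2.384e+00  2.046e+00 -1.000e-03] F [ 0.6 -1.2  0.6] g 1.001 q [-0.06  0.23  1.74 -0.    1.18  1.36]
[657.  20. 374.]
1913 [585.88015958   4.97063216 131.50053857] ((583.9749145507812, 4.549873352050781), (24.580530166625977, 49.989261627197266), 4.907803058624268)
4349 4.637775680063664
gauge {'xy': [321.4, 224.6], 'conf': 0.81} [583.81139338   7.79480918 102.        ]
delta [0.22 0.06 4.31] az 0.82
```

View pics/w1.png

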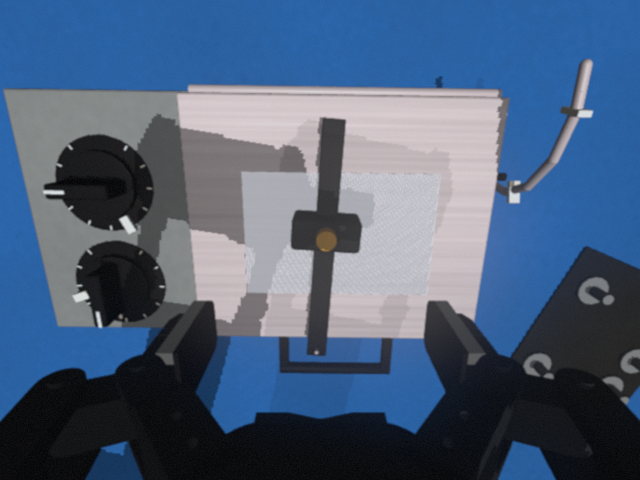

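>>> {"op": "apply_moves", "data": {"increments": [[1, 0.2, 0.06, 1, 0, 0, 0.8], [1, 0.2, 0.06, 2, 0, 0, 0.8], [1, 0.2, 0.06, 3, 0, 0, 0.8], [1, 0.2, 0.06, 3.8, 0, 0, 0.8], [1, 0.2, 0.06, 4.3, 0, 0, 0.8]]}}

```text
clock: 4.0
tool_pos: [578.9, -0.4, 118.8]
ee_rot: [2.313, -2.122, -0.004]
force: [0.7, -0.2, 0.3]
gripper_width: 1.001
```

>>> {"op": "apply_moves", "data": {"increments": [[0.4, 0, 0, 0, 0, 0, 0], [0.4, 0, 0, 0, 0, 0, 0], [0.4, 0, 0, 0, 0, 0, 0], [0.4, 0, 0, 0, 0, 0, 0], [0.4, 0, 0, 0, 0, 0, 0]], "force": 40}}

```text
clock: 4.5
tool_pos: [582.0, -0.0, 122.7]
ee_rot: [-2.313, 2.123, -0.004]
force: [-1.1, -0.4, 3.6]
gripper_width: 0.58
```

>>> {"op": "apply_moves", "data": {"increments": [[0.4, 0, 0, 0, 0, 0, 0], [0.4, 0, 0, 0, 0, 0, 0], [0.4, 0, 0, -0.5, 0, 0, 0], [0.4, 0, 0, -1.5, 0, 0, 0], [0.4, 0, 0, -2.5, 0, 0, 0]]}}

```text
clock: 5.0
tool_pos: [579.5, 0.3, 196.3]
ee_rot: [2.313, -2.123, -0.004]
force: [0.4, 0.0, -0.5]
gripper_width: 0.579
```

```bash
python3 - <<'E'
from h import *
s=st(); delta([370,140,200],0)
E
```

```text
t 5.0 tcp [5.795e+02 3.000e-01 1.963e+02] rv [ 2.313 -2.123 -0.004] F [ 0.4  0.  -0.5] g 0.579 q [-0.07  0.28  1.79  0.    1.08  1.41]
delta [-5.24  6.56 -0.1 ] az -17.02
```

>>> {"op": "apply_moves", "data": {"increments": [[0.4, -1.05, 1.3, 0, 0, 0, 0], [0.4, -2.1, 2.6, 0, 0, 0, 0], [0.4, -3.15, 3.9, 0, 0, 0, 0], [0.4, -4.2, 5.2, 0, 0, 0, 0], [0.4, -5.2, 6.5, 0, 0, 0, 0]]}}

```text
clock: 5.5
tool_pos: [371.0, 139.7, 196.3]
ee_rot: [-2.313, 2.125, 0.001]
force: [0.3, 1.6, -0.5]
gripper_width: 0.575
```

>>> {"op": "apply_moves", "data": {"increments": [[0.4, 0, 0, 0, 0, 0, -1.6], [0.4, 0, 0, 0, 0, 0, -3.2], [0.4, 0, 0, 0, 0, 0, -4.8], [0.4, 0, 0, 0, 0, 0, -6.4], [0.4, 0, 0, 0, 0, 0, -8]]}}

```text
clock: 6.0
tool_pos: [372.6, 139.0, 196.4]
ee_rot: [-2.905, 1.196, 0.0]
force: [0.3, 0.2, -0.1]
gripper_width: 0.578
```

>>> {"op": "apply_moves", "data": {"increments": [[0.4, 0, 0, 0, 0, 0, -1.6], [0.4, 0, 0, 0, 0, 0, -3.2], [0.4, 0, 0, 0, 0, 0, -4.8], [0.4, 0, 0, 0, 0, 0, -6.4], [0.4, 0, 0, 0, 0, 0, -8]]}}

```text
clock: 6.5
tool_pos: [372.7, 138.9, 196.4]
ee_rot: [-3.139, 0.131, 0.0]
force: [0.1, 0.5, -0.5]
gripper_width: 0.576
```

>>> {"op": "apply_moves", "data": {"increments": [[0.4, 0, 0, 1, 0, 0, -1], [0.4, 0, 0, 2, 0, 0, -1], [0.4, 0, 0, 3, 0, 0, -1], [0.4, 0, 0, 4, 0, 0, -1], [0.4, 0, 0, 4.8, 0, 0, -1]]}}

```text
clock: 7.0
tool_pos: [372.3, 138.8, 51.0]
ee_rot: [3.141, -0.003, -0.002]
force: [0.0, -0.6, -0.5]
gripper_width: 0.578
```

```bash
python3 - <<'E'
from h import *
s=st(); delta([370,140,21.5],0)
im,d,c=grab('wrist'); save('w2.png',im)
E
```

```text
t 7.0 tcp [372.3 138.8  51. ] rv [ 3.141e+00 -3.000e-03 -2.000e-03] F [ 0.  -0.6 -0.5] g 0.578 q [0.25 0.21 2.27 0.   0.67 0.25]
delta [-0.07 -0.04  0.98] az -0.02
```

View pics/w2.png

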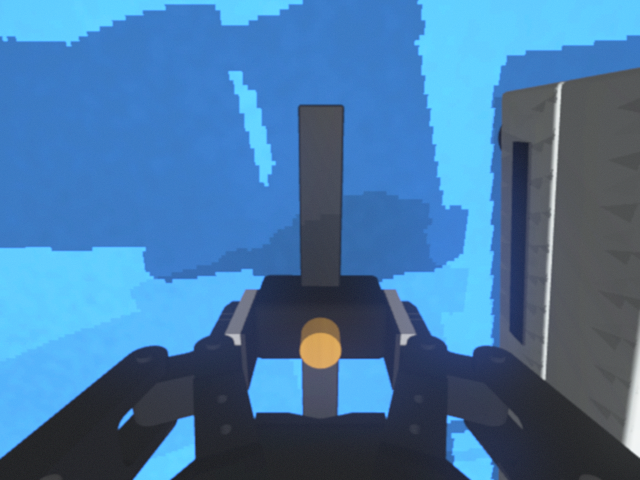

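>>> {"op": "apply_moves", "data": {"increments": [[0.4, 0, 0, 0.4, 0, 0, 0], [0.4, 0, 0, 0.7, 0, 0, 0], [0.4, 0, 0, 0.85, 0, 0, 0], [0.4, 0, 0, 0.95, 0, 0, 0], [0.4, 0, 0, 0.98, 0, 0, 0]]}}

```text
clock: 7.55
tool_pos: [373.3, 139.0, 22.9]
ee_rot: [-3.141, 0.003, -0.001]
force: [0.6, -0.9, -0.9]
gripper_width: 0.579
```

>>> {"op": "apply_moves", "data": {"increments": [[0.85, 0, 0, 0, 0, 0, 0], [0.85, 0, 0, 0, 0, 0, 0], [0.85, 0, 0, 0, 0, 0, 0], [0.85, 0, 0, 0, 0, 0, 0], [0.85, 0, 0, -1, 0, 0, 0]]}}

```text
clock: 8.05
tool_pos: [369.6, 138.0, 50.2]
ee_rot: [3.139, -0.003, -0.013]
force: [-0.8, -0.4, -0.3]
gripper_width: 0.856
```

>>> {"op": "apply_moves", "data": {"increments": [[0.7, 0, 0, -1.4, 0, 0, 0], [0.7, 0, 0, -2.8, 0, 0, 0], [0.7, 0, 0, -4.2, 0, 0, 0], [0.7, 0, 0, -5.6, 0, 0, 0], [0.7, 0, 0, -5.6, 0, 0, 0]]}}

```text
clock: 8.55
tool_pos: [377.6, 140.1, 227.0]
ee_rot: [-3.138, 0.003, -0.022]
force: [1.5, 0.3, 0.6]
gripper_width: 0.702
```

```bash
python3 - <<'E'
from h import *
s=st(); delta([440,-23,200],np.radians(7))
E
```

```text
t 8.55 tcp [377.6 140.1 227. ] rv [-3.138e+00  3.000e-03 -2.200e-02] F [1.5 0.3 0.6] g 0.702 q [ 0.25 -0.12  2.15  0.    1.1   0.25]
delta [2.08 5.44 0.91] az -1.42
```

>>> {"op": "apply_moves", "data": {"increments": [[0.7, 0.4, 1.1, 0, 0, 0, -0.3], [0.7, 0.8, 2.2, 0, 0, 0, -0.6], [0.7, 1.2, 3.3, 0, 0, 0, -0.9], [0.7, 1.6, 4.4, 0, 0, 0, -1.2], [0.7, 2.1, 5.45, 0, 0, 0, -1.4]]}}

```text
clock: 9.05
tool_pos: [435.1, -25.9, 219.6]
ee_rot: [-3.135, -0.19, 0.002]
force: [0.8, -0.2, -0.1]
gripper_width: 0.701
```

>>> {"op": "apply_moves", "data": {"increments": [[0.7, 0, 0, 0.5, 0, 0, 0], [0.7, 0, 0, 1, 0, 0, 0], [0.7, 0, 0, 1, 0, 0, 0], [0.7, 0, 0, 1, 0, 0, 0], [0.7, 0, 0, 1, 0, 0, 0]]}}

```text
clock: 9.55
tool_pos: [436.0, -24.5, 191.0]
ee_rot: [3.136, 0.19, 0.001]
force: [0.4, -0.2, 0.2]
gripper_width: 0.699
```

```bash
python3 - <<'E'
from h import *
s=st(); im,d,c=grab('wrist'); save('w3.png',im); P=cloud(c,d)
for l in ['lid_handle','lid']:
    for q in ctrl.spot_point('wrist',l)[:2]: print(l,q,onz(c,q['xy'],96))
m=(P[...,2]>85)&(P[...,2]<106)&(d>0)&(abs(P[...,1]+23)<45)&(P[...,0]>425)&(P[...,0]<456)
H=P[m]; print(len(H),H.mean(0),np.percentile(H[:,2],[5,50,95]),np.percentile(H[:,1],[2,98]))
h=H[abs(H[:,1]+23)<30]; a=np.polyfit(h[:,1],h[:,0],1); print('bar yaw',np.degrees(np.arctan(-a[0])),'x at -23',np.polyval(a,-23), np.percentile(h[:,0]-np.polyval(a,h[:,1]),[5,95]))
L=P[(P[...,2]>97)&(P[...,2]<108)&(d>0)&(P[...,0]>465)]; print('lid z',np.median(L[:,2]))
E
```

```text
t 9.55 tcp [436.  -24.5 191. ] rv [3.136e+00 1.900e-01 1.000e-03] F [ 0.4 -0.2  0.2] g 0.699 q [-0.16  0.01  2.11 -0.    1.02 -0.28]
lid_handle {'xy': [340.3, 253.4], 'conf': 0.88} [449.41957383 -26.24398103  96.        ]Traceback (most recent call last):
  File "<stdin>", line 4, in <module>
ValueError: it knows: bottle, dryer, gauge, heat_grip, heat_pointer, heat_tabtip, lid_handle, rack, rivet, rivet_tool, timer_grip, timer_pointer, timer_tabtip
```

View pics/w3.png

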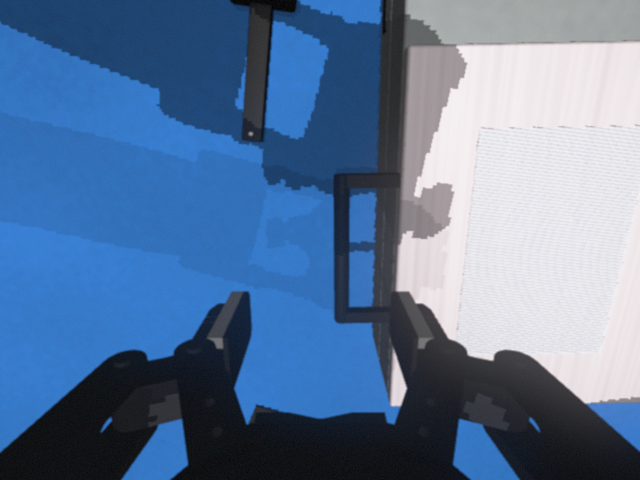

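```bash
python3 - <<'E'
from h import *
s=st(); im,d,c=grab('wrist'); P=cloud(c,d)
m=(P[...,2]>85)&(P[...,2]<106)&(d>0)&(abs(P[...,1]+23)<30)&(P[...,0]>435)&(P[...,0]<462)
h=P[m]; a=np.polyfit(h[:,1],h[:,0],1); print(len(h),'bar yaw',np.degrees(np.arctan(-a[0])),'x at -23',np.polyval(a,-23), np.percentile(h[:,0]-np.polyval(a,h[:,1]),[5,95]),np.percentile(h[:,2],[5,50,95]))
L=P[(P[...,2]>97)&(P[...,2]<108)&(d>0)&(P[...,0]>465)]; print('lid z',np.median(L[:,2]))
# lid left/front edge fit: lid front-edge points per y
xs=[(y,L[abs(L[:,1]-y)<2][:,0].min()) for y in range(-60,60,10)]; b=np.polyfit(*zip(*xs),1); print('lid front yaw',np.degrees(np.arctan(-b[0])),np.polyval(b,-23))
delta([448.5,-24,97],np.radians(7))
E
```

```text
t 9.65 tcp [436.3 -24.5 191.3] rv [3.136e+00 1.900e-01 2.000e-03] F [ 0.2  0.  -0.8] g 0.699 q [-0.16  0.01  2.11 -0.    1.02 -0.28]
1350 bar yaw 7.635761432985464 x at -23 449.59920214107075 [-4.41386242  4.46755866] [ 97.55715049 100.17331829 101.6059088 ]
lid z 102.3417565552126
lid front yaw 11.193579425487565 484.3447075511319
delta [0.4  0.03 3.14] az -0.01
```

>>> {"op": "apply_moves", "data": {"increments": [[0.25, 0.43, 0, 0, 0, 0, 0], [0.25, 0.43, 0, 0, 0, 0, 0], [0.25, 0.43, 0, 0, 0, 0, 0], [0.25, 0.43, 0, 0.6, 0, 0, 0], [0.25, 0.43, 0, 1.2, 0, 0, 0]]}}

```text
clock: 10.2
tool_pos: [449.3, -23.2, 154.8]
ee_rot: [3.135, 0.189, 0.003]
force: [-0.7, 1.0, -0.3]
gripper_width: 0.248
```

>>> {"op": "apply_moves", "data": {"increments": [[0.25, 0, 0, 0.6, 0, 0, 0], [0.25, 0, 0, 1.2, 0, 0, 0], [0.25, 0, 0, 1.6, 0, 0, 0], [0.25, 0, 0, 1.85, 0, 0, 0], [0.25, 0, 0, 1.85, 0, 0, 0]]}}

```text
clock: 10.7
tool_pos: [447.8, -23.0, 98.2]
ee_rot: [-3.135, -0.189, 0.004]
force: [1.1, 0.1, -0.4]
gripper_width: 0.251
```

```bash
python3 - <<'E'
from h import *
s=st(); im,d,c=grab('wrist'); save('w4.png',im)
E
```

```text
t 10.7 tcp [447.8 -23.   98.2] rv [-3.135 -0.189  0.004] F [ 1.1  0.1 -0.4] g 0.251 q [-0.15  0.19  2.14 -0.    0.81 -0.27]
```

View pics/w4.png

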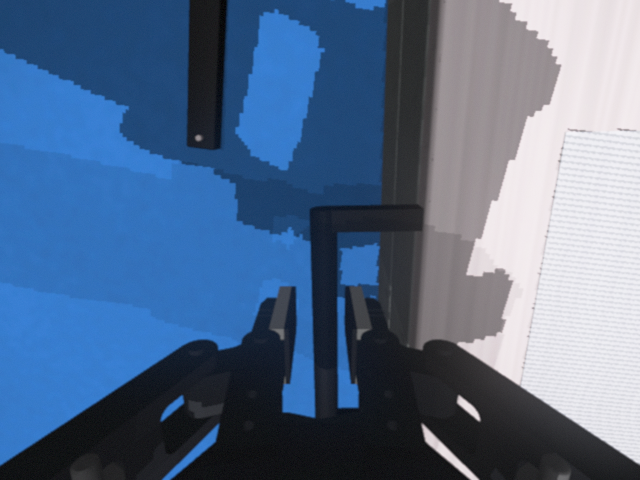

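>>> {"op": "apply_moves", "data": {"increments": [[0, 0, 0, 0, 0, 0, 0], [0, 0, 0, 0, 0, 0, 0], [0, 0, 0, 0, 0, 0, 0], [0, 0, 0, 0, 0, 0, 0], [0, 0, 0, 0, 0, 0, 0]], "force": 50}}

```text
clock: 11.25
tool_pos: [449.7, -23.2, 99.8]
ee_rot: [3.135, 0.189, 0.004]
force: [2.3, 0.7, 0.2]
gripper_width: 0.099
```

>>> {"op": "apply_moves", "data": {"increments": [[0, 0.02, 0, -0.54, 0, 0, 0], [0, 0.08, 0, -1.08, 0, 0, 0], [0, 0.17, 0, -1.61, 0, 0, 0], [0, 0.3, 0, -2.14, 0, 0, 0], [0, 0.47, 0, -2.66, 0, 0, 0]]}}

```text
clock: 11.75
tool_pos: [462.6, -21.4, 178.4]
ee_rot: [-3.136, -0.189, -0.001]
force: [5.9, 1.2, -10.2]
gripper_width: 0.094
```

```bash
python3 - <<'E'
from h import *
s=st(); im,d,c=grab('wrist'); save('w5.png',im)
E
```

```text
t 11.75 tcp [462.6 -21.4 178.4] rv [-3.136e+00 -1.890e-01 -1.000e-03] F [  5.9   1.2 -10.2] g 0.094 q [-0.14  0.08  2.07  0.    0.99 -0.26]
```

Lid is following (grip 0.094 ≈ 8 mm on the bar, 10 N). Continue.

>>> {"op": "apply_moves", "data": {"increments": [[0, 0.2, 0, -0.5, 0, 0, 0], [0, 0.44, 0, -0.99, 0, 0, 0], [0, 0.71, 0, -1.46, 0, 0, 0], [0, 1.01, 0, -1.91, 0, 0, 0], [0, 1.35, 0, -2.34, 0, 0, 0]]}}

```text
clock: 12.3
tool_pos: [498.6, -16.4, 246.1]
ee_rot: [-3.135, -0.189, 0.018]
force: [-3.5, -0.1, -6.2]
gripper_width: 0.093
```

>>> {"op": "apply_moves", "data": {"increments": [[0, 0.36, 0, -0.4, 0, 0, 0], [0, 0.75, 0, -0.78, 0, 0, 0], [0, 1.17, 0, -1.13, 0, 0, 0], [0, 1.61, 0, -1.45, 0, 0, 0], [0, 2.07, 0, -1.73, 0, 0, 0]]}}

```text
clock: 12.8
tool_pos: [556.7, -8.4, 300.4]
ee_rot: [-3.133, -0.189, 0.035]
force: [-17.4, 3.4, 15.3]
gripper_width: 0.093
```

>>> {"op": "apply_moves", "data": {"increments": [[0, 0.48, 0, -0.26, 0, 0, 0], [0, 0.97, 0, -0.48, 0, 0, 0], [0, 1.48, 0, -0.66, 0, 0, 0], [0, 2.0, 0, -0.81, 0, 0, 0], [0, 2.53, 0, -0.92, 0, 0, 0]]}}

```text
clock: 13.3
tool_pos: [636.9, 2.6, 331.8]
ee_rot: [-3.131, -0.19, 0.011]
force: [-9.7, 6.5, 11.9]
gripper_width: 0.093
```

>>> {"op": "apply_moves", "data": {"increments": [[0, 0, 0, 0, 0, 0, 0], [0, 0, 0, 0, 0, 0, 0], [0, 0, 0, 0, 0, 0, 0], [0, 0, 0, 0, 0, 0, 0], [0, 0, 0, 0, 0, 0, 0]]}}

```text
clock: 13.8
tool_pos: [639.8, 2.9, 332.3]
ee_rot: [-3.131, -0.19, -0.004]
force: [-2.4, 5.9, 11.9]
gripper_width: 0.09
```

```bash
cat > lid.py <<'E'
from h import *
def lid(n='scene',lo=20):
    im,d,c=grab(n); P=cloud(c,d)[d>0]
    # dryer frame
    y=np.radians(7.2); D=np.array([575.5,59,0]); p=P-D
    p=np.stack([p[:,0]*np.cos(y)+p[:,1]*np.sin(y),-p[:,0]*np.sin(y)+p[:,1]*np.cos(y),p[:,2]],1)
    return im,c,p
def ang(p,ymin,ymax,thr=115):
    q=p[(p[:,1]>ymin)&(p[:,1]<ymax)&(p[:,2]>thr)&(p[:,2]<300)&(abs(p[:,0]-60)<80)]
    print(len(q),q.min(0).round(),q.max(0).round())
    # robust line x(z): RANSAC by iterated fit
    if len(q)<20: return
    w=np.ones(len(q),bool)
    for _ in range(8):
        a=np.polyfit(q[w,2],q[w,0],1); r=q[:,0]-np.polyval(a,q[:,2]); w=abs(r-np.median(r[w]))<max(4,2*r[w].std())
    print('lid deg',90-np.degrees(np.arctan(-a[0])),'x at hinge z96',np.polyval(a,96),w.sum())
E
python3 - <<'E'
from lid import *
s=st(); print('handle deg from tcp', np.degrees(np.arctan2(s['tool_pos'][2]-100,  233-(s['tool_pos'][0]-449.5)/np.cos(.126))))
for n in('scene','top'):
    im,c,p=lid(n); save('lid_%s.png'%n,im); ang(p,-175,-110); ang(p,-20,45)
E
```

```text
t 13.8 tcp [639.8   2.9 332.3] rv [-3.131 -0.19  -0.004] F [-2.4  5.9 11.9] g 0.09 q [-0.07  0.28  1.51  0.01  1.36 -0.19]
handle deg from tcp 79.94122251239823
1764 [  59. -175.  115.] [ 106. -110.  300.]
lid deg 79.71986133768866 x at hinge z96 106.51257290493075 1687
2112 [ 55. -20. 115.] [103.  45. 299.]
lid deg 79.73231105546108 x at hinge z96 104.54533080607565 2015
302 [  57. -175.  116.] [  88. -128.  295.]
lid deg 80.57901259026372 x at hinge z96 90.62590316186365 232
93 [ 55. -20. 267.] [ 67.  25. 294.]
lid deg 96.20996120978569 x at hinge z96 40.63435304730996 92
```

View pics/lid_scene.png

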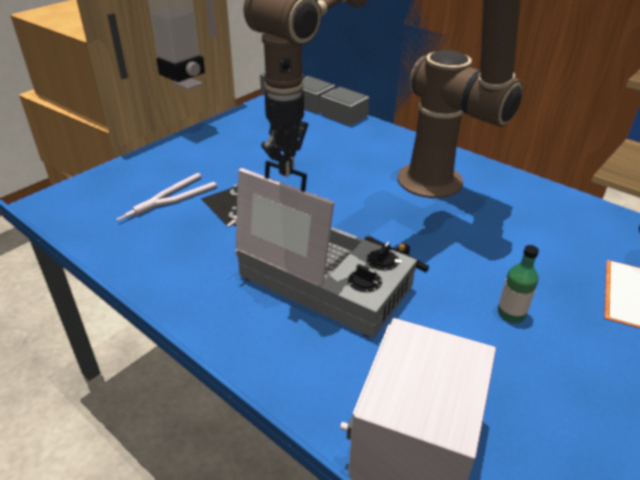

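>>> {"op": "apply_moves", "data": {"increments": [[0.35, 0, 0, 0, 0, 0, 0], [0.35, 0, 0, 0, 0, 0, 0], [0.35, 0, 0, 0, 0, 0, 0], [0.35, 0, 0, -0.8, 0, 0, 0], [0.35, 0, 0, -1.8, 0, 0, 0]]}}

```text
clock: 14.4
tool_pos: [638.2, -0.4, 379.5]
ee_rot: [-3.135, -0.188, 0.012]
force: [0.2, -0.5, 0.1]
gripper_width: 0.351
```

```bash
python3 - <<'E'
from lid import *
s=st(); im,c,p=lid('scene'); ang(p,-175,-110); ang(p,-20,45)
delta([430,-330,260],0)
E
```

```text
t 14.4 tcp [ 6.382e+02 -4.000e-01  3.795e+02] rv [-3.135 -0.188  0.012] F [ 0.2 -0.5  0.1] g 0.351 q [-0.07  0.25  1.44 -0.    1.45 -0.19]
1778 [  59. -175.  115.] [ 106. -110.  299.]
lid deg 79.67508367990327 x at hinge z96 106.55637600742818 1718
2105 [ 57. -20. 115.] [104.  45. 300.]
lid deg 79.77099857003095 x at hinge z96 104.36375213666611 2009
delta [-8.32 10.06  4.23] az 1.37
```

>>> {"op": "apply_moves", "data": {"increments": [[0.5, -1, 1.2, 0, 0, 0, 0], [0.5, -2, 2.4, 0, 0, 0, 0], [0.5, -3, 3.6, 0, 0, 0, 0], [0.5, -4, 4.8, 0, 0, 0, 0], [0.5, -5, 6, 0, 0, 0, 0]]}}

```text
clock: 14.95
tool_pos: [510.9, -198.2, 381.8]
ee_rot: [-3.136, -0.189, 0.002]
force: [0.4, -0.7, 0.4]
gripper_width: 0.494
```

>>> {"op": "apply_moves", "data": {"increments": [[0.5, -0.8, 1, 0.8, 0, 0, 0], [0.5, -1.6, 2, 1.6, 0, 0, 0], [0.5, -2.4, 3, 2.4, 0, 0, 0], [0.5, -3.3, 4, 3.2, 0, 0, 0.7], [0.5, -3.3, 4.1, 4, 0, 0, 1.4]]}}

```text
clock: 15.45
tool_pos: [425.8, -334.1, 261.0]
ee_rot: [3.14, -0.015, -0.003]
force: [-0.0, 1.9, -0.0]
gripper_width: 0.501
```

```bash
cat > riv.py <<'E'
from h import *
def rivets(n='wrist',zb=3,box=(350,640,-460,-220)):
    im,d,c=grab(n); P=cloud(c,d); out=[]
    for r in ctrl.spot_point(n,'rivet1'):
        w=onz(c,r['xy'],zb)
        # refine: shank-top depth cluster
        m=(d>0)&(P[...,2]>zb+19)&(P[...,2]<zb+31)&(np.hypot(P[...,0]-w[0],P[...,1]-w[1])<18)
        t=P[m]; out.append((r['conf'],w,t)); print('rivet',round(r['conf'],2),np.round(r['xy']),w.round(1),'shank',len(t),(np.median(t,0).round(1),np.ptp(t,0).round(0)) if len(t) else '')
    return im,d,c,out
E
python3 - <<'E'
from riv import *
st(); im,d,c,o=rivets(); save('w6.png',im)
E
```

```text
t 15.45 tcp [ 425.8 -334.1  261. ] rv [ 3.14e+00 -1.50e-02 -3.00e-03] F [-0.   1.9 -0. ] g 0.501 q [-0.74  0.14  1.82 -0.    1.19 -0.73]
rivet 0.98 [316. 148.] [ 421.1 -281.2    3. ] shank 121 (array([ 424.7, -280.3,   28.9]), array([11., 11.,  7.]))
rivet 0.89 [302. 239.] [ 404.6 -379.6    3. ] shank 112 (array([ 406.3, -378.1,   28.8]), array([12., 12.,  8.]))
rivet 0.68 [338. 255.] [ 445.2 -399.3    3. ] shank 111 (array([ 446.8, -393.7,   28.9]), array([11., 11.,  8.]))
rivet 0.67 [419. 177.] [ 529.8 -311.5    3. ] shank 134 (array([ 527.7, -310.3,   28.9]), array([12., 11.,  9.]))
```

View pics/w6.png

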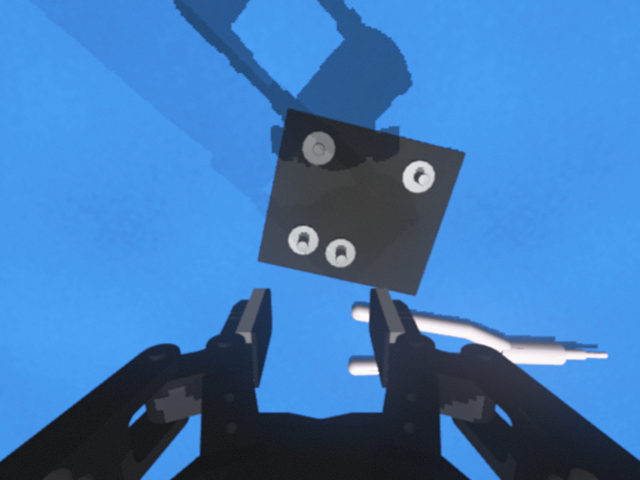

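>>> {"op": "apply_moves", "data": {"increments": [[0.4, 0, -0.6, 0, 0, 0, -1.7], [0.4, 0, -1.2, 0, 0, 0, -3.4], [0.4, 0, -1.8, 0.5, 0, 0, -5.1], [0.4, 0, -1.8, 1, 0, 0, -6.8], [0.4, 0, -1.8, 1.5, 0, 0, -8.4]]}}

```text
clock: 16.05
tool_pos: [430.1, -275.8, 218.5]
ee_rot: [2.927, 1.137, 0.002]
force: [-0.6, 0.6, 0.4]
gripper_width: 0.4
```

>>> {"op": "apply_moves", "data": {"increments": [[0.4, 0, 0, 0.5, 0, 0, -1.7], [0.4, 0, 0, 1, 0, 0, -3.4], [0.4, 0, 0, 1.5, 0, 0, -5.1], [0.4, 0, 0, 2, 0, 0, -6.8], [0.4, 0, 0, 2.5, 0, 0, -8.4]]}}

```text
clock: 16.55
tool_pos: [430.2, -276.5, 143.2]
ee_rot: [2.326, 2.109, 0.001]
force: [-0.3, -0.7, -0.1]
gripper_width: 0.401
```

>>> {"op": "apply_moves", "data": {"increments": [[0.4, 0, 0, 0, 0, 0, -1.7], [0.4, 0, 0, 0, 0, 0, -2.7], [0.4, 0, 0, 0, 0, 0, -2.7], [0.4, 0, 0, 0, 0, 0, -2.7], [0.4, 0, 0, 0, 0, 0, -2.7]]}}

```text
clock: 17.05
tool_pos: [429.6, -276.7, 143.2]
ee_rot: [2.073, 2.359, 0.0]
force: [0.2, 0.5, -0.4]
gripper_width: 0.4
```

```bash
python3 - <<'E'
from riv import *
st(); im,d,c,o=rivets(); save('w7.png',im)
delta([424.7,-280.3,28.5],np.radians(97))
E
```

```text
t 17.05 tcp [ 429.6 -276.7  143.2] rv [2.073 2.359 0.   ] F [ 0.2  0.5 -0.4] g 0.4 q [-0.66  0.22  1.98  0.    0.93 -2.36]
rivet 0.87 [186. 180.] [ 405.3 -379.4    3. ] shank 302 (array([ 404.7, -378.1,   28.9]), array([12., 12.,  9.]))
rivet 0.73 [314. 220.] [ 423.  -281.7    3. ] shank 249 (array([ 422.7, -280.7,   28.9]), array([12., 11.,  8.]))
rivet 0.6 [160. 234.] [ 449.1 -398.3    3. ] shank 285 (array([ 445.5, -393.7,   28.8]), array([12., 12.,  9.]))
delta [-0.1  -0.17  3.81] az 0.08
```

>>> {"op": "apply_moves", "data": {"increments": [[0.4, -0.1, -0.2, 1, 0, 0, 0], [0.4, -0.1, -0.2, 2, 0, 0, 0], [0.4, -0.1, -0.2, 3, 0, 0, 0], [0.4, -0.1, -0.2, 3.6, 0, 0, 0], [0.4, -0.1, -0.2, 3.8, 0, 0, 0]]}}

```text
clock: 17.65
tool_pos: [422.0, -279.3, 26.5]
ee_rot: [-2.071, -2.356, 0.0]
force: [-0.1, 0.2, 0.6]
gripper_width: 0.4
```

>>> {"op": "apply_moves", "data": {"increments": [[0, 0, 0, 0, 0, 0, 0], [0, 0, 0, 0, 0, 0, 0], [0, 0, 0, 0, 0, 0, 0], [0, 0, 0, 0, 0, 0, 0], [0, 0, 0, 0, 0, 0, 0]], "force": 30}}

```text
clock: 18.15
tool_pos: [424.0, -280.9, 29.4]
ee_rot: [2.072, 2.359, 0.0]
force: [-0.5, 0.3, 0.4]
gripper_width: 0.128
```

>>> {"op": "apply_moves", "data": {"increments": [[0, 0, 0, -0.5, 0, 0, 0], [0, 0, 0, -2, 0, 0, 0], [0, 0, 0, -3.5, 0, 0, 0], [0, 0, 0, -5, 0, 0, 0], [0, 0, 0, -5.8, 0, 0, 0]]}}

```text
clock: 18.65
tool_pos: [425.3, -281.8, 207.3]
ee_rot: [2.069, 2.355, 0.001]
force: [-0.3, 0.0, -0.4]
gripper_width: 0.122
```

```bash
python3 - <<'E'
from riv import *
st(); delta([544.4,65.1,200],np.radians(97))
E
```

```text
t 18.65 tcp [ 425.3 -281.8  207.3] rv [2.069e+00 2.355e+00 1.000e-03] F [-0.3  0.  -0.4] g 0.122 q [-0.67  0.13  1.94 -0.    1.06 -2.37]
delta [10.96  5.43  0.21] az 0.08
```

>>> {"op": "apply_moves", "data": {"increments": [[0, 1.4, 0.69, 0, 0, 0, 0], [0, 2.8, 1.38, 0, 0, 0, 0], [0, 4.2, 2.07, 0, 0, 0, 0], [0, 5.6, 2.76, 0, 0, 0, 0], [0, 7, 3.45, 0, 0, 0, 0]]}}

```text
clock: 19.15
tool_pos: [499.4, -57.2, 203.2]
ee_rot: [2.073, 2.359, 0.001]
force: [0.1, 0.0, 0.2]
gripper_width: 0.12
```

>>> {"op": "apply_moves", "data": {"increments": [[0, 1.3, 0.65, 0, 0, 0, 0], [0, 2.6, 1.3, 0, 0, 0, 0], [0, 3.9, 1.95, 0, 0, 0, 0], [0, 3.95, 1.98, 0.8, 0, 0, 0], [0, 3.95, 1.98, 1.6, 0, 0, 0]]}}

```text
clock: 19.65
tool_pos: [544.2, 68.2, 155.4]
ee_rot: [2.068, 2.362, 0.004]
force: [0.3, -0.4, -0.8]
gripper_width: 0.124
```

```bash
python3 - <<'E'
from lid import *
st(); im,d,c=grab('wrist'); save('w8.png',im)
P=cloud(c,d); m=(d>0)&(P[...,2]>40)&(P[...,2]<60)&(abs(P[...,0]-550)<120)&(abs(P[...,1])<120); print('rack z',m.sum(),np.median(P[m][:,2]),P[m].min(0),P[m].max(0))
delta([544.4,65.1,77],np.radians(97))
E
```

```text
t 19.65 tcp [544.2  68.2 155.4] rv [2.068 2.362 0.004] F [ 0.3 -0.4 -0.8] g 0.124 q [ 0.05  0.27  1.89  0.    0.97 -1.66]
rack z 61799 50.214232622125536 [ 465.04663437 -119.99951021   40.03862717] [669.99745984 119.99964048  59.99748189]
delta [-0.09  0.15  2.44] az 0.1
```

View pics/w8.png

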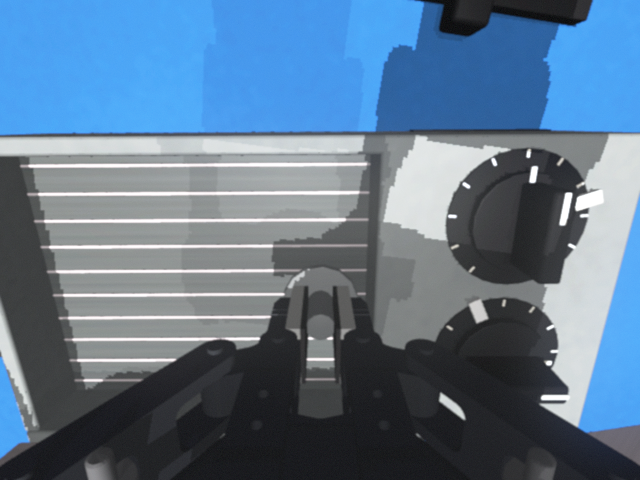

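>>> {"op": "apply_moves", "data": {"increments": [[0, -0.44, 0, 0, 0, 0, 0], [0, -0.44, 0, 0.8, 0, 0, 0], [0, -0.44, 0, 1.6, 0, 0, 0], [0, -0.44, 0, 2.2, 0, 0, 0], [0, -0.44, 0, 2.4, 0, 0, 0]]}}

```text
clock: 20.2
tool_pos: [544.1, 51.8, 82.2]
ee_rot: [-2.075, -2.358, 0.002]
force: [0.0, -0.0, 0.6]
gripper_width: 0.125
```

>>> {"op": "apply_moves", "data": {"increments": [[0, 0, 0, 0.05, 0, 0, 0], [0, 0, 0, 0.1, 0, 0, 0], [0, 0, 0, 0.1, 0, 0, 0], [0, 0, 0, 0.1, 0, 0, 0], [0, 0, 0, 0.1, 0, 0, 0]]}}

```text
clock: 20.7
tool_pos: [545.0, 53.2, 80.3]
ee_rot: [2.073, 2.36, 0.001]
force: [0.4, -0.6, 0.3]
gripper_width: 0.127
```

>>> {"op": "apply_moves", "data": {"increments": [[0, 0, 0, 0.06, 0, 0, 0], [0, 0, 0, 0.11, 0, 0, 0], [0, 0, 0, 0.11, 0, 0, 0], [0.3, 0, 0, 0.11, 0, 0, 0], [0.3, 0, 0, 0.11, 0, 0, 0]]}}

```text
clock: 21.2
tool_pos: [544.4, 53.2, 76.2]
ee_rot: [-2.073, -2.36, 0.0]
force: [0.0, -0.4, -0.3]
gripper_width: 0.3
```

>>> {"op": "apply_moves", "data": {"increments": [[0.3, 0, 0, 0, 0, 0, 0], [0.3, 0, 0, -0.5, 0, 0, 0], [0.3, 0, 0, -1.8, 0, 0, 0], [0.3, 0, 0, -3.3, 0, 0, 0], [0.3, 0, 0, -4.2, 0, 0, 0]]}}

```text
clock: 21.7
tool_pos: [546.3, 53.2, 207.0]
ee_rot: [2.071, 2.357, 0.006]
force: [0.8, -0.4, -0.0]
gripper_width: 0.298
```

```bash
python3 - <<'E'
from riv import *
st(); im,d,c,o=rivets(zb=50);
im,d,c,o=rivets('top')
delta([405.2,-378.1,200],np.radians(97))
E
```

```text
t 21.7 tcp [546.3  53.2 207. ] rv [2.071 2.357 0.006] F [ 0.8 -0.4 -0. ] g 0.298 q [ 0.02  0.21  1.86 -0.    1.07 -1.68]
rivet 0.92 [320. 219.] [543.7  52.6  50. ] shank 217 (array([543.1,  53.7,  75.8]), array([12., 11.,  8.]))
rivet 0.7 [461. 292.] [ 444.  -396.2    3. ] shank 19 (array([ 445.3, -391.7,   26.2]), array([10., 12.,  8.]))
rivet 0.69 [282. 248.] [552.3  58.8   3. ] shank 0 
rivet 0.61 [453. 306.] [ 410.5 -375.3    3. ] shank 23 (array([ 403.7, -374.9,   25.8]), array([10., 11.,  8.]))
rivet 0.53 [428. 258.] [ 530.7 -314.1    3. ] shank 19 (array([ 527. , -307.6,   26.9]), array([11., 10., 10.]))
delta [-13.66  -6.47   0.12] az 0.08
```

>>> {"op": "apply_moves", "data": {"increments": [[0.4, -1.37, -0.65, 0, 0, 0, 0], [0.4, -2.74, -1.3, 0, 0, 0, 0], [0.4, -4.11, -1.95, 0, 0, 0, 0], [0.4, -5.48, -2.6, 0, 0, 0, 0], [0.4, -6.85, -3.25, 0, 0, 0, 0]]}}

```text
clock: 22.4
tool_pos: [472.0, -164.0, 200.5]
ee_rot: [-2.071, -2.358, 0.002]
force: [0.5, -1.1, 0.3]
gripper_width: 0.399
```

>>> {"op": "apply_moves", "data": {"increments": [[0.4, -1.37, -0.65, 0, 0, 0, 0], [0.4, -2.74, -1.3, 0, 0, 0, 0], [0.4, -4.11, -1.95, 0, 0, 0, 0], [0.4, -5.48, -2.6, 0.6, 0, 0, 0], [0.4, -6.8, -3.2, 1.6, 0, 0, 0]]}}

```text
clock: 22.9
tool_pos: [405.4, -378.0, 155.9]
ee_rot: [2.073, 2.358, -0.0]
force: [0.4, -0.1, -0.7]
gripper_width: 0.404
```

>>> {"op": "apply_moves", "data": {"increments": [[0.35, 0, 0, 0.6, 0, 0, 0], [0.35, 0, 0, 0.8, 0, 0, 0], [0.35, 0, 0, 0.8, 0, 0, 0], [0.35, 0, 0, 0.8, 0, 0, 0], [0.35, 0, 0, 0.8, 0, 0, 0]]}}

```text
clock: 23.4
tool_pos: [407.0, -375.3, 133.0]
ee_rot: [2.07, 2.36, -0.0]
force: [0.2, 0.8, 1.3]
gripper_width: 0.347
```

```bash
python3 - <<'E'
from riv import *
st(); im,d,c,o=rivets()
for k in o:
    if len(k[2])>50: delta([*np.median(k[2],0)[:2],29],np.radians(97))
E
```

```text
t 23.4 tcp [ 407.  -375.3  133. ] rv [ 2.07  2.36 -0.  ] F [0.2 0.8 1.3] g 0.347 q [-0.82  0.31  1.89  0.    0.94 -2.53]
rivet 0.89 [314. 228.] [ 403.9 -379.8    3. ] shank 267 (array([ 404.3, -379.6,   28.9]), array([11., 11.,  9.]))
rivet 0.6 [288. 281.] [ 449.  -394.5    3. ] shank 137 (array([ 443.3, -392.6,   28.3]), array([11., 11.,  8.]))
rivet 0.54 [379. 378.] [ 528.1 -309.4    3. ] shank 0 
delta [-0.12 -0.11  3.47] az 0.1
delta [-0.72  1.12  3.47] az 0.1
```

>>> {"op": "apply_moves", "data": {"increments": [[0.35, -0.1, -0.1, 1, 0, 0, 0], [0.35, -0.1, -0.1, 2, 0, 0, 0], [0.35, -0.1, -0.1, 2.8, 0, 0, 0], [0.35, -0.1, -0.1, 3.3, 0, 0, 0], [0.35, -0.1, -0.1, 3.45, 0, 0, 0]]}}

```text
clock: 24.0
tool_pos: [402.9, -378.0, 27.2]
ee_rot: [-2.071, -2.359, -0.0]
force: [0.2, 0.6, 0.5]
gripper_width: 0.348
```

>>> {"op": "apply_moves", "data": {"increments": [[0.35, 0, 0, 0, 0, 0, 0], [0, 0, 0, 0, 0, 0, 0], [0, 0, 0, 0, 0, 0, 0], [0, 0, 0, 0, 0, 0, 0], [0, 0, 0, 0, 0, 0, 0]]}}

```text
clock: 24.5
tool_pos: [404.3, -380.0, 29.8]
ee_rot: [2.072, 2.358, -0.0]
force: [0.5, -0.3, 5.8]
gripper_width: 0.127
```

>>> {"op": "apply_moves", "data": {"increments": [[0, 0, 0, 0, 0, 0, 0], [0, 0, 0, -1.5, 0, 0, 0], [0, 0, 0, -3, 0, 0, 0], [0, 0, 0, -4.5, 0, 0, 0], [0, 0, 0, -5.8, 0, 0, 0]]}}

```text
clock: 25.0
tool_pos: [403.4, -379.0, 204.6]
ee_rot: [2.073, 2.359, -0.0]
force: [1.5, -0.2, -0.4]
gripper_width: 0.124
```

```bash
python3 - <<'E'
from riv import *
st(); delta([551.1,12.5,200],np.radians(97))
E
```

```text
t 25.0 tcp [ 403.4 -379.   204.6] rv [ 2.073  2.359 -0.   ] F [ 1.5 -0.2 -0.4] g 0.124 q [-0.83  0.22  1.84 -0.    1.08 -2.53]
delta [12.31  6.56  0.15] az 0.08
```

>>> {"op": "apply_moves", "data": {"increments": [[0, 1.37, 0.73, 0, 0, 0, 0], [0, 2.74, 1.46, 0, 0, 0, 0], [0, 4.11, 2.19, 0, 0, 0, 0], [0, 5.48, 2.92, 0, 0, 0, 0], [0, 6.85, 3.65, 0, 0, 0, 0]]}}

```text
clock: 25.5
tool_pos: [485.5, -159.3, 202.4]
ee_rot: [-2.074, -2.36, 0.0]
force: [-0.7, 0.1, -0.1]
gripper_width: 0.126
```

>>> {"op": "apply_moves", "data": {"increments": [[0, 1.37, 0.73, 0, 0, 0, 0], [0, 2.74, 1.46, 0, 0, 0, 0], [0, 4.11, 2.19, 0, 0, 0, 0], [0, 5.46, 2.91, 0, 0, 0, 0], [0, 5.46, 2.91, 1, 0, 0, 0]]}}

```text
clock: 26.0
tool_pos: [556.5, 17.5, 176.7]
ee_rot: [2.062, 2.36, 0.014]
force: [0.2, -0.8, -0.3]
gripper_width: 0.128
```

>>> {"op": "apply_moves", "data": {"increments": [[0, 0, 0, 1, 0, 0, 0], [0, 0, 0, 2, 0, 0, 0], [0, 0, 0, 2.8, 0, 0, 0], [0, 0, 0, 3.05, 0, 0, 0], [0, 0, 0, 3.05, 0, 0, 0]]}}

```text
clock: 26.5
tool_pos: [549.6, 12.6, 79.5]
ee_rot: [-2.072, -2.358, 0.003]
force: [-0.1, -0.1, -0.2]
gripper_width: 0.121
```

```bash
python3 - <<'E'
from riv import *
grab('wrist');grab('wrist');grab('wrist');st(); delta([551.1,12.5,77.3],np.radians(97))
E
```

```text
t 26.65 tcp [552.3  12.5  82.4] rv [2.072 2.358 0.003] F [ 0.3 -0.4 -0.1] g 0.12 q [-0.06  0.39  1.91 -0.    0.84 -1.76]
delta [ 0.01 -0.04  0.17] az 0.08
```

>>> {"op": "apply_moves", "data": {"increments": [[0, 0, 0, 0.08, 0, 0, 0], [0, 0, 0, 0.16, 0, 0, 0], [0, 0, 0, 0.16, 0, 0, 0], [0.3, 0, 0, 0.16, 0, 0, 0], [0.3, 0, 0, 0.16, 0, 0, 0]]}}

```text
clock: 27.15
tool_pos: [550.9, 12.6, 76.1]
ee_rot: [-2.073, -2.36, 0.0]
force: [0.1, 0.1, 0.3]
gripper_width: 0.298
```

>>> {"op": "apply_moves", "data": {"increments": [[0.3, 0, 0, 0, 0, 0, 0], [0.3, 0, 0, -0.5, 0, 0, 0], [0.3, 0, 0, -1.8, 0, 0, 0], [0.3, 0, 0, -3.3, 0, 0, 0], [0.3, 0, 0, -4.2, 0, 0, 0]]}}

```text
clock: 27.65
tool_pos: [552.8, 12.6, 206.7]
ee_rot: [2.071, 2.357, 0.005]
force: [0.8, 0.1, -0.4]
gripper_width: 0.299
```

>>> {"op": "apply_moves", "data": {"increments": [[0.3, -1.4, -0.56, 0, 0, 0, 0], [0.3, -2.8, -1.12, 0, 0, 0, 0], [0.3, -4.2, -1.68, 0, 0, 0, 0], [0.3, -5.6, -2.24, 0, 0, 0, 0], [0.35, -7, -2.8, 0, 0, 0, 0]]}}

```text
clock: 28.15
tool_pos: [494.3, -208.1, 203.5]
ee_rot: [2.072, 2.359, 0.001]
force: [0.9, 0.1, -0.4]
gripper_width: 0.351
```

>>> {"op": "apply_moves", "data": {"increments": [[0.35, -1.4, -0.56, 0, 0, 0, 0], [0.35, -2.8, -1.12, 0, 0, 0, 0], [0.35, -4.2, -1.68, 0.5, 0, 0, 0], [0.35, -5.6, -2.24, 1.3, 0, 0, 0], [0.35, -6, -2.4, 2.3, 0, 0, 0]]}}

```text
clock: 28.65
tool_pos: [446.9, -400.1, 135.8]
ee_rot: [2.072, 2.351, -0.003]
force: [0.3, 0.5, 0.5]
gripper_width: 0.354
```

```bash
python3 - <<'E'
from riv import *
grab('top'); grab('top'); im,d,c,o=rivets('top')
st(); im,d,c,o=rivets()
for k in o:
    if len(k[2])>50: delta([*np.median(k[2],0)[:2],29.3],np.radians(97))
P=cloud(*[c,d]) 
im,d,c=grab('top'); P=cloud(c,d); m=(P[...,2]>68)&(P[...,2]<80)&(abs(P[...,0]-550)<40)&(abs(P[...,1]-20)<110); n,l,s,ce=cv2.connectedComponentsWithStats(m.astype(np.uint8)); print([np.median(P[l==i],0).round(1) for i in range(1,n) if s[i,4]>5])
E
```

```text
rivet 0.59 [427. 256.] [ 535. -313.    3.] shank 21 (array([ 526.9, -307.6,   26.6]), array([11., 11.,  8.]))
rivet 0.5 [297. 246.] [557.4  18.5   3. ] shank 0 
rivet 0.42 [282. 244.] [562.6  57.5   3. ] shank 0 
rivet 0.41 [464. 291.] [ 448.4 -402.4    3. ] shank 0 
t 28.85 tcp [ 446.  -393.8  133.1] rv [-2.073e+00 -2.358e+00 -1.000e-03] F [ 1.  -0.4  0.8] g 0.343 q [-0.8   0.39  1.79  0.    0.97 -2.5 ]
rivet 0.69 [408. 343.] [ 529.9 -309.8    3. ] shank 0 
rivet 0.61 [316. 234.] [ 447.5 -396.3    3. ] shank 273 (array([ 445.6, -395.1,   29. ]), array([11., 12.,  9.]))
delta [-0.02 -0.08  3.52] az 0.09
[array([550.1,  16.7,  73.9]), array([542.1,  55.5,  74.6])]
```

>>> {"op": "apply_moves", "data": {"increments": [[0.35, 0, -0.05, 1, 0, 0, 0], [0.35, 0, -0.05, 2, 0, 0, 0], [0.35, 0, -0.05, 2.8, 0, 0, 0], [0.35, 0, -0.05, 3.3, 0, 0, 0], [0.35, 0, -0.05, 3.48, 0, 0, 0]]}}

```text
clock: 29.5
tool_pos: [445.2, -393.4, 28.2]
ee_rot: [-2.071, -2.361, -0.0]
force: [0.0, 0.7, 0.0]
gripper_width: 0.346
```

>>> {"op": "apply_moves", "data": {"increments": [[0.35, 0, 0, 0, 0, 0, 0], [0, 0, 0, 0, 0, 0, 0], [0, 0, 0, 0, 0, 0, 0], [0, 0, 0, 0, 0, 0, 0], [0, 0, 0, 0, 0, 0, 0]]}}

```text
clock: 30.0
tool_pos: [446.1, -395.4, 30.3]
ee_rot: [2.072, 2.358, -0.0]
force: [1.0, -0.3, 5.6]
gripper_width: 0.122
```

>>> {"op": "apply_moves", "data": {"increments": [[0, 0, 0, 0, 0, 0, 0], [0, 0, 0, -1.5, 0, 0, 0], [0, 0, 0, -3, 0, 0, 0], [0, 0, 0, -4.5, 0, 0, 0], [0, 0, 0, -5.8, 0, 0, 0]]}}

```text
clock: 30.5
tool_pos: [445.0, -394.6, 204.9]
ee_rot: [2.073, 2.359, -0.0]
force: [-0.9, -0.8, -0.3]
gripper_width: 0.12
```

>>> {"op": "apply_moves", "data": {"increments": [[0, 1.37, 0.61, 0, 0, 0, 0], [0, 2.74, 1.22, 0, 0, 0, 0], [0, 4.11, 1.83, 0, 0, 0, 0], [0, 5.48, 2.44, 0, 0, 0, 0], [0, 6.85, 3.05, 0, 0, 0, 0]]}}

```text
clock: 31.0
tool_pos: [509.1, -177.2, 202.6]
ee_rot: [-2.074, -2.359, 0.0]
force: [1.1, -0.0, 0.9]
gripper_width: 0.125
```

>>> {"op": "apply_moves", "data": {"increments": [[0, 1.4, 0.61, 0, 0, 0, 0], [0, 2.8, 1.22, 0, 0, 0, 0], [0, 4.2, 1.83, 0, 0, 0, 0], [0, 4.78, 2.1, 0, 0, 0, 0], [0, 4.78, 2.1, 1, 0, 0, 0]]}}

```text
clock: 31.5
tool_pos: [557.8, -26.0, 176.7]
ee_rot: [2.063, 2.358, 0.01]
force: [0.7, -0.5, 0.3]
gripper_width: 0.124
```

```bash
python3 - <<'E'
from riv import *
for i in range(3):grab('wrist')
st(); delta([556.5,-30.1,77.3],np.radians(97))
E
```

```text
t 31.65 tcp [550.9 -28.  170.5] rv [-2.069 -2.357  0.006] F [-0.9 -0.9  1.2] g 0.122 q [-0.13  0.26  1.87 -0.    1.02 -1.83]
delta [-0.1   0.2   3.11] az 0.09
```

>>> {"op": "apply_moves", "data": {"increments": [[0, -0.05, 0.05, 1, 0, 0, 0], [0, -0.05, 0.05, 2, 0, 0, 0], [0, -0.05, 0.05, 2.8, 0, 0, 0], [0, -0.05, 0.05, 3.05, 0, 0, 0], [0, -0.05, 0.05, 3.05, 0, 0, 0]]}}

```text
clock: 32.15
tool_pos: [554.2, -30.4, 80.7]
ee_rot: [-2.074, -2.358, 0.002]
force: [0.6, -0.9, 0.2]
gripper_width: 0.126
```

```bash
python3 - <<'E'
from riv import *
for i in range(4):grab('wrist')
st(); delta([556.5,-30.1,77.8],np.radians(97))
E
```

```text
t 32.35 tcp [556.6 -30.2  83.1] rv [2.072 2.358 0.003] F [-0.5  0.  -0.1] g 0.124 q [-0.13  0.4   1.9   0.    0.84 -1.83]
delta [ 0.   -0.    0.18] az 0.08
```

>>> {"op": "apply_moves", "data": {"increments": [[0, 0, 0, 0.1, 0, 0, 0], [0, 0, 0, 0.18, 0, 0, 0], [0, 0, 0, 0.18, 0, 0, 0], [0.3, 0, 0, 0.18, 0, 0, 0], [0.3, 0, 0, 0.18, 0, 0, 0]]}}

```text
clock: 32.85
tool_pos: [555.0, -29.8, 75.9]
ee_rot: [2.073, 2.36, 0.0]
force: [0.6, -0.1, -1.2]
gripper_width: 0.301
```

>>> {"op": "apply_moves", "data": {"increments": [[0.3, 0, 0, 0, 0, 0, 0], [0.3, 0, 0, -0.5, 0, 0, 0], [0.3, 0, 0, -1.8, 0, 0, 0], [0.3, 0, 0, -3.3, 0, 0, 0], [0.3, 0, 0, -4.2, 0, 0, 0]]}}

```text
clock: 33.35
tool_pos: [556.7, -30.0, 206.3]
ee_rot: [2.07, 2.357, 0.005]
force: [1.6, -0.4, 0.8]
gripper_width: 0.302
```

>>> {"op": "apply_moves", "data": {"increments": [[0.3, -1.5, -0.34, 0, 0, 0, 0], [0.3, -3, -0.68, 0, 0, 0, 0], [0.3, -4.5, -1.02, 0, 0, 0, 0], [0.3, -6, -1.36, 0, 0, 0, 0], [0.35, -7.5, -1.7, 0, 0, 0, 0]]}}

```text
clock: 33.85
tool_pos: [533.2, -261.3, 203.1]
ee_rot: [2.072, 2.359, 0.001]
force: [1.0, 0.4, 0.0]
gripper_width: 0.351
```

>>> {"op": "apply_moves", "data": {"increments": [[0.35, -1.4, -0.35, 0, 0, 0, 0], [0.35, -1.65, -0.4, 1, 0, 0, 0], [0.35, -1.65, -0.4, 2, 0, 0, 0], [0.35, -1.65, -0.4, 2.4, 0, 0, 0], [0.35, -1.65, -0.4, 2.4, 0, 0, 0]]}}

```text
clock: 34.35
tool_pos: [526.3, -309.0, 127.9]
ee_rot: [-2.07, -2.356, 0.001]
force: [-0.5, -0.2, -0.0]
gripper_width: 0.347
```

```bash
python3 - <<'E'
from riv import *
im,d,c,o=rivets('top')
P=cloud(c,d); m=(P[...,2]>68)&(P[...,2]<80)&(abs(P[...,0]-550)<40)&(abs(P[...,1]-20)<110); n,l,s,ce=cv2.connectedComponentsWithStats(m.astype(np.uint8)); print([np.median(P[l==i],0).round(1) for i in range(1,n) if s[i,4]>5])
st(); im,d,c,o=rivets()
for k in o:
    if len(k[2])>50: delta([*np.median(k[2],0)[:2],29.3],np.radians(97))
E
```

```text
rivet 0.74 [230. 261.] [516.2 188.5   3. ] shank 0 
rivet 0.54 [292. 251.] [545.6  30.6   3. ] shank 0 
rivet 0.52 [321. 245.] [561.8 -43.    3. ] shank 0 
rivet 0.51 [279. 250.] [548.3  65.8   3. ] shank 0 
[array([554.9, -26.5,  74.8]), array([540.3,  62.7,  75.2]), array([535.5,  28.8,  74. ])]
t 34.45 tcp [ 528.6 -310.1  130.9] rv [2.072 2.36  0.   ] F [0.4 0.3 0.2] g 0.354 q [-0.6   0.42  1.75  0.    0.97 -2.3 ]
rivet 0.81 [322. 237.] [ 531. -308.    3.] shank 273 (array([ 527. , -310.7,   28.9]), array([12., 12.,  9.]))
delta [ 0.01 -0.09  3.42] az 0.09
```

>>> {"op": "apply_moves", "data": {"increments": [[0.35, 0, -0.05, 1, 0, 0, 0], [0.35, 0, -0.05, 2, 0, 0, 0], [0.35, 0, -0.05, 2.8, 0, 0, 0], [0.35, 0, -0.05, 3.25, 0, 0, 0], [0.35, 0, -0.05, 3.42, 0, 0, 0]]}}

```text
clock: 35.05
tool_pos: [526.4, -309.9, 26.7]
ee_rot: [-2.072, -2.36, 0.0]
force: [-1.1, -0.1, -0.2]
gripper_width: 0.348
```

>>> {"op": "apply_moves", "data": {"increments": [[0.35, 0, 0, 0, 0, 0, 0], [0, 0, 0, 0, 0, 0, 0], [0, 0, 0, 0, 0, 0, 0], [0, 0, 0, 0, 0, 0, 0], [0, 0, 0, 0, 0, 0, 0]]}}

```text
clock: 35.55
tool_pos: [527.7, -311.2, 28.9]
ee_rot: [2.071, 2.358, 0.001]
force: [0.4, 0.5, 4.9]
gripper_width: 0.127
```

>>> {"op": "apply_moves", "data": {"increments": [[0, 0, 0, 0, 0, 0, 0], [0, 0, 0, -1.5, 0, 0, 0], [0, 0, 0, -3, 0, 0, 0], [0, 0, 0, -4.5, 0, 0, 0], [0, 0, 0, -5.8, 0, 0, 0]]}}

```text
clock: 36.05
tool_pos: [526.4, -310.4, 203.4]
ee_rot: [2.073, 2.359, 0.0]
force: [0.4, -0.1, -0.7]
gripper_width: 0.123
```

```bash
python3 - <<'E'
from riv import *
for i in range(2):grab('wrist')
st(); delta([561.9,-72.8,200],np.radians(97))
E
```

```text
t 36.15 tcp [ 530.2 -313.   208.9] rv [2.064e+00 2.350e+00 2.000e-03] F [ 0.5 -0.1  0.5] g 0.123 q [-0.6   0.32  1.7  -0.    1.1  -2.3 ]
delta [7.81 2.08 0.24] az 0.08
```

>>> {"op": "apply_moves", "data": {"increments": [[0, 1.5, 0.4, 0, 0, 0, 0], [0, 3, 0.8, 0, 0, 0, 0], [0, 4.5, 1.2, 0, 0, 0, 0], [0, 6, 1.6, 0, 0, 0, 0], [0, 7.5, 2, 0, 0, 0, 0]]}}

```text
clock: 36.65
tool_pos: [555.9, -77.7, 200.0]
ee_rot: [-2.073, -2.358, 0.001]
force: [1.6, 0.6, 0.7]
gripper_width: 0.126
```

>>> {"op": "apply_moves", "data": {"increments": [[0, 0.28, 0.08, 0, 0, 0, 0], [0, 0.28, 0.08, 1.2, 0, 0, 0], [0, 0.28, 0.08, 2.4, 0, 0, 0], [0, 0.28, 0.08, 3.4, 0, 0, 0], [0, 0.28, 0.08, 4, 0, 0, 0]]}}

```text
clock: 37.15
tool_pos: [555.3, -70.9, 77.5]
ee_rot: [-2.07, -2.356, 0.005]
force: [-0.1, 0.3, -0.3]
gripper_width: 0.122
```

```bash
python3 - <<'E'
from riv import *
for i in range(6):grab('wrist')
st(); delta([561.9,-72.8,76.6],np.radians(97))
E
```

```text
t 37.45 tcp [559.1 -71.4  82.3] rv [2.073e+00 2.358e+00 1.000e-03] F [-0.6  0.5 -1.4] g 0.121 q [-0.2   0.41  1.89 -0.    0.85 -1.9 ]
delta [-0.06  0.09  0.19] az 0.08
```

>>> {"op": "apply_moves", "data": {"increments": [[0, -0.05, 0.05, 0.1, 0, 0, 0], [0, -0.05, 0.05, 0.18, 0, 0, 0], [0, -0.05, 0.05, 0.18, 0, 0, 0], [0.3, -0.05, 0.05, 0.18, 0, 0, 0], [0.3, -0.05, 0.05, 0.18, 0, 0, 0]]}}

```text
clock: 37.95
tool_pos: [560.0, -72.1, 76.0]
ee_rot: [2.073, 2.36, 0.0]
force: [0.0, 0.0, 0.8]
gripper_width: 0.298
```

>>> {"op": "apply_moves", "data": {"increments": [[0.3, 0, 0, 0, 0, 0, 0], [0.3, 0, 0, -0.5, 0, 0, 0], [0.3, 0, 0, -1.8, 0, 0, 0], [0.3, 0, 0, -3.3, 0, 0, 0], [0.3, 0, 0, -4.2, 0, 0, 0]]}}

```text
clock: 38.45
tool_pos: [561.7, -72.5, 206.6]
ee_rot: [2.07, 2.356, 0.005]
force: [0.4, -0.7, 1.1]
gripper_width: 0.303
```

>>> {"op": "apply_moves", "data": {"increments": [[0.3, 1.2, -1, -1, 0, 0, 0], [0.3, 2.4, -2, -2, 0, 0, 0], [0.3, 3, -2.5, -3, 0, 0, 0], [0.3, 3, -2.5, -4, 0, 0, 0], [0.3, 3, -2.5, -5, 0, 0, 0]]}}

```text
clock: 38.95
tool_pos: [472.9, 8.3, 354.6]
ee_rot: [2.07, 2.36, 0.002]
force: [0.7, -0.5, -0.5]
gripper_width: 0.3
```

```bash
python3 - <<'E'
from riv import *
from lid import lid,ang
for i in range(2): grab('wrist')
st(); im,d,c,o=rivets(zb=50); save('w9.png',im)
im,c,p=lid('scene'); ang(p,-175,-110); ang(p,-20,45)
im,d,c,o=rivets('top')
E
```

```text
t 39.05 tcp [476.3   7.6 358.6] rv [2.066 2.354 0.011] F [-0.6  0.   1. ] g 0.299 q [-0.08 -0.08  1.85 -0.    1.36 -1.78]
rivet 0.92 [351. 244.] [543.   55.9  50. ] shank 89 (array([541.5,  60. ,  75.7]), array([11., 11.,  9.]))
rivet 0.89 [251. 247.] [563.8 -70.3  50. ] shank 90 (array([559.6, -70.9,  75.8]), array([12., 11.,  9.]))
rivet 0.86 [283. 249.] [561.7 -30.   50. ] shank 86 (array([555.2, -29.1,  76. ]), array([12., 11.,  9.]))
rivet 0.56 [330. 238.] [538.8  28.3  50. ] shank 81 (array([535.9,  27.1,  75.8]), array([12., 11.,  9.]))
1757 [  61. -175.  115.] [ 107. -110.  300.]
lid deg 79.76467861403228 x at hinge z96 106.37611284736687 1688
2107 [ 57. -20. 115.] [104.  45. 299.]
lid deg 79.70011536174525 x at hinge z96 104.45659175204895 2013
rivet 0.62 [333. 241.] [571.8 -72.3   3. ] shank 0
```

View pics/w9.png

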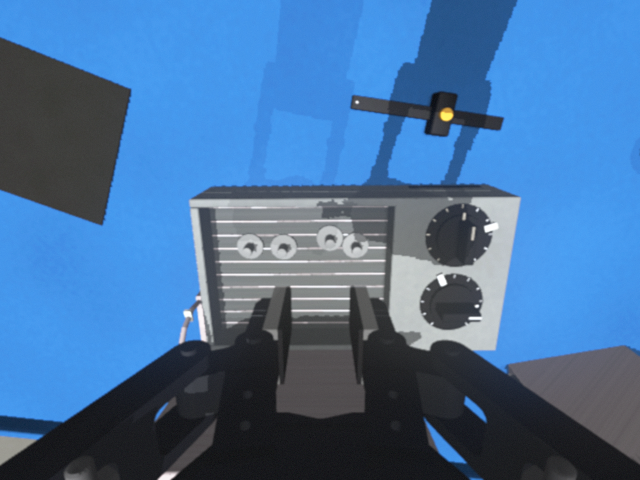

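>>> {"op": "apply_moves", "data": {"increments": [[0.3, 0, 0, -0.3, 0, 0, 1.7], [0.3, 0, 0, -0.6, 0, 0, 3.4], [0.3, 0, 0, -0.9, 0, 0, 5.1], [0.3, 0, 0, -1, 0, 0, 6.8], [0.3, 0, 0, -1, 0, 0, 8.5]]}}

```text
clock: 39.8
tool_pos: [473.7, 7.3, 380.9]
ee_rot: [-2.792, -1.439, 0.003]
force: [0.1, -0.5, -0.3]
gripper_width: 0.303
```

>>> {"op": "apply_moves", "data": {"increments": [[0.3, 0, 0, 0, 0, 0, 1.7], [0.3, 0, 0, 0, 0, 0, 3.4], [0.3, 0, 0, 0, 0, 0, 5.1], [0.3, 0, 0, 0, 0, 0, 6.8], [0.3, 0, 0, 0, 0, 0, 8.5]]}}

```text
clock: 40.3
tool_pos: [473.2, 7.4, 380.0]
ee_rot: [-3.124, -0.329, 0.006]
force: [-0.3, -0.0, 0.7]
gripper_width: 0.299
```

>>> {"op": "apply_moves", "data": {"increments": [[0.3, 0, 0, 0, 0, 0, 1], [0.3, 0, 0, 0, 0, 0, 1], [0.3, 0, 0, 0, 0, 0, 1], [0.3, 0, 0, 0, 0, 0, 1], [0.3, 0, 0, 0, 0, 0, 1]]}}

```text
clock: 40.8
tool_pos: [473.8, 7.4, 381.5]
ee_rot: [-3.135, -0.204, 0.001]
force: [-0.0, -0.5, -0.4]
gripper_width: 0.3
```

```bash
python3 - <<'E'
from riv import *
for i in range(2): grab('wrist')
st(); delta([638.5,1.5,385],np.radians(7.2))
E
```

```text
t 40.9 tcp [473.9   7.4 381.7] rv [ 3.135  0.203 -0.   ] F [ 0.1 -0.6  0.6] g 0.302 q [-0.08 -0.09  1.81 -0.    1.42 -0.21]
delta [ 5.41  0.9  -0.11] az 0.05
```

>>> {"op": "apply_moves", "data": {"increments": [[0.3, 1.4, 0.23, 0, 0, 0, 0], [0.3, 2.8, 0.46, 0, 0, 0, 0], [0.3, 4.2, 0.7, 0, 0, 0, 0], [0.3, 5.4, 0.9, 0, 0, 0, 0], [0.3, 5.4, 0.9, 0, 0, 0, 0]]}}

```text
clock: 41.4
tool_pos: [641.4, 1.2, 379.4]
ee_rot: [-3.135, -0.203, 0.001]
force: [-0.1, -0.1, -0.3]
gripper_width: 0.305
```

```bash
python3 - <<'E'
from riv import *
for i in range(4): grab('wrist')
st(); im,d,c=grab('wrist'); save('w10.png',im)
for q in ctrl.spot_point('wrist','lid_handle')[:2]: print(q,onz(c,q['xy'],325))
P=cloud(c,d); m=(d>0)&(P[...,2]>310)&(P[...,2]<345)&(abs(P[...,0]-638)<25)&(abs(P[...,1]-2)<70); h=P[m]; print(len(h),np.median(h,0)); a=np.polyfit(h[:,1],h[:,0],1); print(np.polyval(a,0),np.degrees(np.arctan(-a[0])))
delta([639.8,2,331.5],np.radians(7.2))
E
```

```text
t 41.6 tcp [637.3   1.6 381.8] rv [-3.135e+00 -2.030e-01  1.000e-03] F [0.3 0.3 0.7] g 0.301 q [-0.07  0.25  1.45  0.    1.45 -0.2 ]
{'xy': [322.4, 275.1], 'conf': 0.7} [ 6.38556217e+02 -2.15633908e-01  3.25000000e+02]
3267 [639.23236      8.73189352 329.43460717]
640.3865754558921 7.7464756044990555
delta [ 0.09 -0.    1.7 ] az 0.04
```

View pics/w10.png

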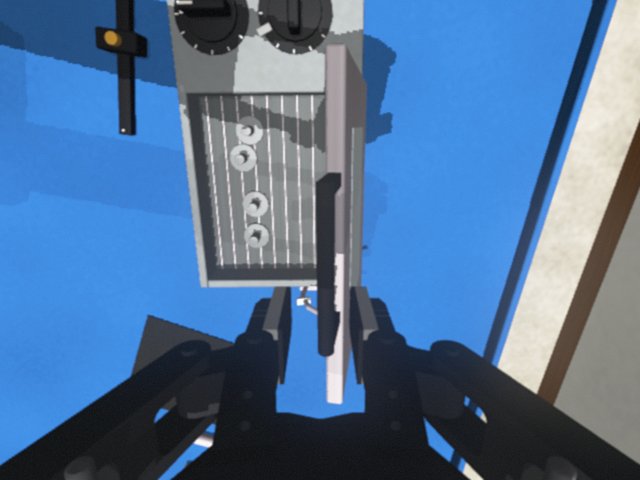

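>>> {"op": "apply_moves", "data": {"increments": [[0.3, 0.06, 0, 0.5, 0, 0, 0], [0.3, 0.06, 0, 1, 0, 0, 0], [0.3, 0.06, 0, 1.5, 0, 0, 0], [0.3, 0.06, 0, 1.68, 0, 0, 0], [0.3, 0.06, 0, 1.68, 0, 0, 0]]}}

```text
clock: 42.2
tool_pos: [638.7, 1.8, 328.9]
ee_rot: [-3.134, -0.203, 0.007]
force: [0.2, 0.6, -0.4]
gripper_width: 0.296
```

>>> {"op": "apply_moves", "data": {"increments": [[0, 0, 0, 0, 0, 0, 0], [0, 0, 0, 0, 0, 0, 0], [0, 0, 0, 0, 0, 0, 0], [0, 0, 0, 0, 0, 0, 0], [0, 0, 0, 0, 0, 0, 0]], "force": 50}}

```text
clock: 42.7
tool_pos: [640.0, 1.7, 331.6]
ee_rot: [3.135, 0.203, 0.001]
force: [0.2, 0.1, -1.5]
gripper_width: 0.096
```

>>> {"op": "apply_moves", "data": {"increments": [[0, -0.57, 0, 0.12, 0, 0, 0], [0, -1.14, 0, 0.29, 0, 0, 0], [0, -1.69, 0, 0.5, 0, 0, 0], [0, -2.22, 0, 0.75, 0, 0, 0], [0, -2.73, 0, 1.04, 0, 0, 0]]}}

```text
clock: 43.2
tool_pos: [561.7, -9.1, 303.3]
ee_rot: [3.133, 0.203, 0.017]
force: [4.0, 0.1, 1.4]
gripper_width: 0.093
```

>>> {"op": "apply_moves", "data": {"increments": [[0, -0.49, 0, 0.33, 0, 0, 0], [0, -0.95, 0, 0.69, 0, 0, 0], [0, -1.38, 0, 1.09, 0, 0, 0], [0, -1.78, 0, 1.52, 0, 0, 0], [0, -2.15, 0, 1.97, 0, 0, 0]]}}

```text
clock: 43.7
tool_pos: [497.2, -18.0, 244.0]
ee_rot: [3.132, 0.203, 0.013]
force: [1.2, -0.8, 3.6]
gripper_width: 0.093
```

>>> {"op": "apply_moves", "data": {"increments": [[0, -0.33, 0, 0.48, 0, 0, 0], [0, -0.63, 0, 0.99, 0, 0, 0], [0, -0.88, 0, 1.52, 0, 0, 0], [0, -1.1, 0, 2.07, 0, 0, 0], [0, -1.27, 0, 2.58, 0, 0, 0]]}}

```text
clock: 44.2
tool_pos: [458.9, -23.3, 165.4]
ee_rot: [3.132, 0.204, 0.009]
force: [0.0, -2.4, 4.6]
gripper_width: 0.096
```

>>> {"op": "apply_moves", "data": {"increments": [[0, 0, 0, 0, 0, 0, 0], [0, 0, 0, 0, 0, 0, 0], [0, 0, 0, 0, 0, 0, 0], [0, 0, 0, 0, 0, 0, 0], [0, 0, 0, 0, 0, 0, 0]]}}

```text
clock: 44.7
tool_pos: [458.5, -23.3, 164.0]
ee_rot: [3.132, 0.204, 0.006]
force: [2.9, -4.1, -6.7]
gripper_width: 0.093
```

```bash
cat >> lid.py <<'E'
def ang2(p,y0,y1):
    q=p[(p[:,1]>y0)&(p[:,1]<y1)&(p[:,0]>-80)&(p[:,0]<85)&(p[:,2]>104)&(p[:,2]<180)]
    w=np.ones(len(q),bool)
    for _ in range(8):
        a=np.polyfit(q[w,0],q[w,2],1); r=q[:,2]-np.polyval(a,q[:,0]); w=abs(r)<max(3,2*r[w].std())
    print('low lid deg',-np.degrees(np.arctan(a[0])),'z at hinge',np.polyval(a,98),w.sum())
E
python3 - <<'E'
from lid import *
s=st(); print('tcp rel z',s['tool_pos'][2])
for n in('scene','top'):
    im,c,p=lid(n); ang2(p,-175,-120); ang2(p,-10,45)
E
```

```text
t 44.7 tcp [458.5 -23.3 164. ] rv [3.132 0.204 0.006] F [ 2.9 -4.1 -6.7] g 0.093 q [-0.14  0.09  2.09 -0.    0.96 -0.27]
tcp rel z 163.9969818006418
low lid deg 15.666697808830575 z at hinge 101.76694521334932 1042
low lid deg 15.72693318039663 z at hinge 101.21278521576527 1249
low lid deg 15.706101655232773 z at hinge 101.30252321835141 1068
low lid deg 15.782338884286313 z at hinge 100.88843525639655 989
```

>>> {"op": "apply_moves", "data": {"increments": [[0, -0.02, 0, 0.05, 0, 0, 0], [0, -0.02, 0, 0.1, 0, 0, 0], [0, -0.02, 0, 0.1, 0, 0, 0], [0, -0.02, 0, 0.1, 0, 0, 0], [0, -0.02, 0, 0.1, 0, 0, 0]]}}

```text
clock: 45.3
tool_pos: [458.0, -23.4, 161.9]
ee_rot: [3.132, 0.204, 0.006]
force: [1.3, -5.8, 0.5]
gripper_width: 0.092
```

```bash
python3 - <<'E'
from lid import *
s=st()
for n in('scene','top'):
    im,c,p=lid(n); ang2(p,-175,-120); ang2(p,-10,45)
E
```

```text
t 45.3 tcp [458.  -23.4 161.9] rv [3.132 0.204 0.006] F [ 1.3 -5.8  0.5] g 0.092 q [-0.14  0.1   2.09 -0.    0.95 -0.27]
low lid deg 15.223087375302088 z at hinge 101.54827346097764 1007
low lid deg 15.386572152810343 z at hinge 100.87284791595965 1238
low lid deg 15.110915864077953 z at hinge 101.62302804260018 1111
low lid deg 15.251585538811373 z at hinge 100.85499885042752 998
```

>>> {"op": "apply_moves", "data": {"increments": [[0.28, 0, 0, 0, 0, 0, 0], [0.28, 0, 0, 0, 0, 0, 0], [0.28, 0, 0, 0, 0, 0, 0], [0.28, 0, 0, -0.8, 0, 0, 0], [0.28, 0, 0, -2, 0, 0, 0]]}}

```text
clock: 45.9
tool_pos: [453.5, -21.3, 218.7]
ee_rot: [-3.133, -0.203, 0.012]
force: [0.4, 0.3, -0.2]
gripper_width: 0.285
```

```bash
python3 - <<'E'
from lid import *
s=st()
for n in('scene','top'):
    im,c,p=lid(n); ang2(p,-175,-120); ang2(p,-10,45)
delta([548,175,270],np.radians(7.2))
E
```

```text
t 45.9 tcp [453.5 -21.3 218.7] rv [-3.133 -0.203  0.012] F [ 0.4  0.3 -0.2] g 0.285 q [-0.14  0.01  2.05  0.    1.09 -0.27]
low lid deg 15.211986508847868 z at hinge 101.78899470987369 1017
low lid deg 15.192061645341145 z at hinge 101.23153724243187 1240
low lid deg 15.326456349576961 z at hinge 101.25696473830283 914
low lid deg 15.286057635626685 z at hinge 100.81295245434558 766
delta [ 3.78 -6.13 -1.47] az 0.04
```

>>> {"op": "apply_moves", "data": {"increments": [[0.5, 0, 0, -1.4, 0, 0, 0], [0.5, 0.9, -1.3, -1.4, 0, 0, 0], [0.5, 1.8, -2.6, -1.4, 0, 0, 0], [0.5, 2.6, -3.9, -1.4, 0, 0, 0], [0.5, 3.4, -5.2, -1.4, 0, 0, 0]]}}

```text
clock: 46.5
tool_pos: [537.3, 147.6, 261.9]
ee_rot: [-3.135, -0.202, 0.002]
force: [-0.7, -1.5, 0.1]
gripper_width: 0.499
```

>>> {"op": "apply_moves", "data": {"increments": [[0.5, 0.38, -0.9, 0, 0, 0, 0], [0.5, 0.38, -0.9, 0, 0, 0, 0], [0.5, 0.38, -0.9, 0, 0, 0, 0], [0.5, 0.38, -0.9, 0, 0, 0, 0], [0.5, 0.38, -0.9, 0, 0, 0, 0]]}}

```text
clock: 47.0
tool_pos: [544.7, 172.9, 262.4]
ee_rot: [3.135, 0.201, -0.001]
force: [1.0, 0.1, -0.3]
gripper_width: 0.498
```

```bash
cat > dial.py <<'E'
from h import *
YAW=np.radians(7.2)
def cl(v): # clockwise angle from dryer -x
    a=np.arctan2(v[1],v[0])-YAW; return (np.pi-a+np.pi)%(2*np.pi)-np.pi
def dials(n='wrist'):
    im,d,c=grab(n); s=ctrl.get_state()
    for k in('timer','heat'):
        b={'timer':[-55,120],'heat':[30,120]}[k]; M=np.array([[np.cos(YAW),-np.sin(YAW)],[np.sin(YAW),np.cos(YAW)]]); ax=np.array([575.5,59])+M@b
        print(k,'axis model',ax.round(1))
        for l,z in(('_grip',121),('_pointer',94),('_tabtip',94)):
            for q in ctrl.spot_point(n,k+l)[:2]:
                w=onz(c,q['xy'],z)[:2]; print('  ',l,round(q['conf'],2),np.round(q['xy']),w.round(1),'r',round(np.hypot(*(w-ax)),1),'ang deg',round(np.degrees(cl(w-ax)),1))
    return im,d,c
E
python3 - <<'E'
from dial import *
grab('wrist');grab('wrist'); st(); im,d,c=dials(); save('w11.png',im); dials('top')
E
```

```text
t 47.1 tcp [545.  173.  262.8] rv [ 3.135  0.2   -0.   ] F [-0.2 -0.8 -0.7] g 0.502 q [ 0.23  0.19  1.75 -0.    1.2   0.1 ]
timer axis model [505.9 171.2]
   _grip 0.77 [265. 226.] [502.5 169.8] r 3.7 ang deg -13.7
   _pointer 0.71 [236. 216.] [474.  166.8] r 32.2 ang deg -0.5
   _tabtip 0.51 [256. 182.] [489.  197.6] r 31.4 ang deg 64.7
heat axis model [590.2 181.8]
   _grip 0.92 [380. 221.] [589.6 184.5] r 2.8 ang deg 83.8
   _pointer 0.88 [371. 179.] [582. 212.] r 31.3 ang deg 81.9
timer axis model [505.9 171.2]
   _grip 0.59 [227. 262.] [497.  175.3] r 9.8 ang deg 32.3
   _grip 0.3 [315. 280.] [459.3 -26.6] r 203.2 ang deg -69.5
   _pointer 0.72 [229. 275.] [470.4 174.4] r 35.6 ang deg 12.3
heat axis model [590.2 181.8]
   _grip 0.61 [225. 223.] [590.1 183.7] r 1.9 ang deg 92.7
   _pointer 0.61 [215. 228.] [582.1 211.7] r 31.0 ang deg 82.0
```

View pics/w11.png

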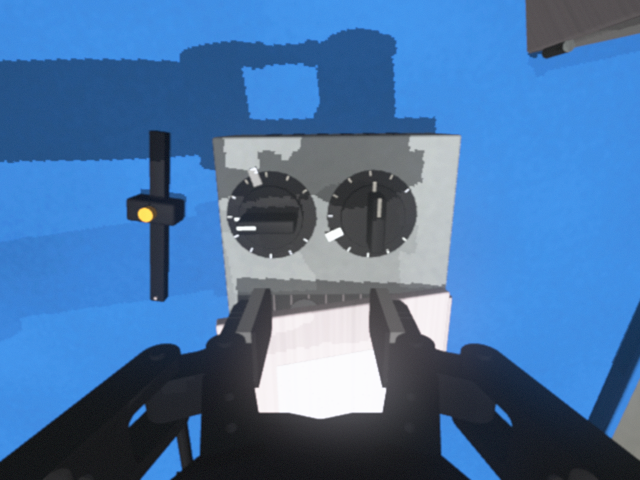

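```bash
cat >> dial.py <<'E'
def tabs(n='wrist',axes=None,save_=None):
    im,d,c=grab(n); f=c[0]
    g=im.min(2).astype(int)
    P=np.stack([*np.meshgrid(np.arange(640),np.arange(480))],-1)
    o,_=ray(c,(0,0)); M=c[3]
    v=np.stack([(P[...,0]-c[1])/f,(P[...,1]-c[2])/f,np.ones((480,640))],-1)@M
    W=o+v*((93-o[2])/v[...,2])[...,None]
    for k,ax in axes.items():
        r=np.hypot(W[...,0]-ax[0],W[...,1]-ax[1])
        # bezel centre: dark disc centroid via min enclosing circle of dark pixels
        dk=((im.max(2)<75)&(r<44)&(abs(W[...,2])>0)).astype(np.uint8)
        for lo,hi in((20,31),(29,46)):
            b=((g>170)&(r>lo)&(r<hi)).astype(np.uint8); m,l,s,ce=cv2.connectedComponentsWithStats(b)
            for i in np.argsort(-s[1:,4])[:4]+1:
                w=W[l==i].mean(0); print(k,(lo,hi),'area',s[i,4],ce[i].round(0),w[:2].round(1),'r',round(np.hypot(*(w[:2]-ax)),1),'deg',round(np.degrees(cl(w[:2]-ax)),1))
    return im,d,c,W
E
python3 - <<'E'
from dial import *
A={'timer':np.array([505.9,171.2]),'heat':np.array([590.2,181.8])}
im,d,c,W=tabs(axes=A)
# bezel fit: dark pixels on deck plane per dial, circle
for k,ax in A.items():
    r=np.hypot(W[...,0]-ax[0],W[...,1]-ax[1]); m=(im.max(2)<70)&(r<46)
    pts=W[m][:,:2].astype(np.float32); h=cv2.convexHull(pts)[:,0]
    q=np.c_[2*h,np.ones(len(h))]; x=np.linalg.lstsq(q,(h**2).sum(1),rcond=None)[0]; print(k,'bezel',x[:2],np.sqrt(x[2]+x[0]**2+x[1]**2))
E
```

```text
timer (20, 31) area 56 [247. 229.] [484.4 157.4] r 25.6 deg -25.4
timer (20, 31) area 15 [257. 185.] [489.8 196.7] r 30.1 deg 64.9
timer (20, 31) area 2 [238. 220.] [476.2 165.2] r 30.3 deg -4.2
timer (29, 46) area 992 [259. 247.] [496.4 142.3] r 30.4 deg -64.6
timer (29, 46) area 363 [319. 225.] [544.8 169.1] r 39.0 deg -169.7
timer (29, 46) area 169 [254. 175.] [486.7 204.2] r 38.2 deg 67.0
timer (29, 46) area 27 [239. 230.] [477.7 156.5] r 31.8 deg -20.4
heat (20, 31) area 5 [341. 232.] [564.4 165.4] r 30.6 deg -25.1
heat (20, 31) area 1 [374. 191.] [586.1 203.8] r 22.4 deg 86.6
heat (29, 46) area 1739 [391. 236.] [606.6 166.9] r 22.1 deg -130.5
heat (29, 46) area 108 [323. 219.] [547.7 174.9] r 43.1 deg -2.0
heat (29, 46) area 9 [387. 253.] [606.5 152. ] r 33.9 deg -111.5
heat (29, 46) area 8 [329. 217.] [552.2 177.5] r 38.2 deg 0.8
timer bezel [502.1660002  175.45322636] 33.17868674102417
heat bezel [586.72691299 185.02392222] 34.68126571858105
```

```bash
python3 - <<'E'
from dial import *
st(); delta([589.5,183,200],np.radians(12))
E
```

```text
t 47.85 tcp [545.1 174.1 262.7] rv [ 3.135  0.203 -0.   ] F [-0.8 -0.6  0.3] g 0.496 q [ 0.23  0.2   1.75 -0.    1.2   0.1 ]
delta [ 1.5  -0.11  2.09] az -0.92
```

>>> {"op": "apply_moves", "data": {"increments": [[0.5, 0.8, 0, 0.4, 0, 0, -0.4], [0.5, 1.5, -0.1, 0.8, 0, 0, -0.9], [0.5, 1.5, -0.1, 1.4, 0, 0, -0.9], [0.5, 1.5, -0.1, 1.9, 0, 0, -0.9], [0.5, 1.5, -0.1, 2.1, 0, 0, -0.9]]}}

```text
clock: 48.35
tool_pos: [587.8, 182.4, 197.2]
ee_rot: [3.124, 0.326, -0.007]
force: [-0.2, 0.4, -0.3]
gripper_width: 0.5
```

```bash
python3 - <<'E'
from dial import *
for i in range(3): grab('wrist')
st(); im,d,c=dials(); 
uv=proj(c,[590,183,93]).astype(int); x0=max(0,min(400,uv[0]-120)); y0=max(0,uv[1]-120)
cr=im[y0:y0+240,x0:x0+240]; print(x0,y0); save('w12.png',cv2.resize(cr,None,fx=2.5,fy=2.5)); save('w12f.png',im)
P=cloud(c,d); m=(d>0)&(P[...,2]>122)&(P[...,2]<131)&(np.hypot(P[...,0]-590,P[...,1]-183)<27); b=P[m][:,:2].astype(np.float32); print('bar',len(b),b.mean(0),cv2.minAreaRect(b))
E
```

```text
t 48.5 tcp [588.8 182.7 199.3] rv [ 3.125e+00  3.260e-01 -2.000e-03] F [0.4 0.9 0.3] g 0.503 q [0.23 0.34 1.7  0.   1.1  0.02]
timer axis model [505.9 171.2]
   _grip 0.79 [176. 250.] [503.5 169.5] r 2.9 ang deg -27.6
   _pointer 0.84 [146. 233.] [473.2 166.1] r 33.1 ang deg -1.6
   _tabtip 0.59 [172. 192.] [487.8 197.6] r 32.0 ang deg 62.8
heat axis model [590.2 181.8]
   _grip 0.9 [318. 255.] [587.3 184.4] r 3.9 ang deg 48.0
   _pointer 0.95 [323. 198.] [584.1 213.4] r 32.1 ang deg 86.2
   _tabtip 0.8 [275. 261.] [560.8 163.7] r 34.5 ang deg -24.4
202 123
bar 1307 [587.55334 183.88644] ((587.8023681640625, 182.28338623046875), (10.984696388244629, 44.60642623901367), 7.617144584655762)
```

View pics/w12.png

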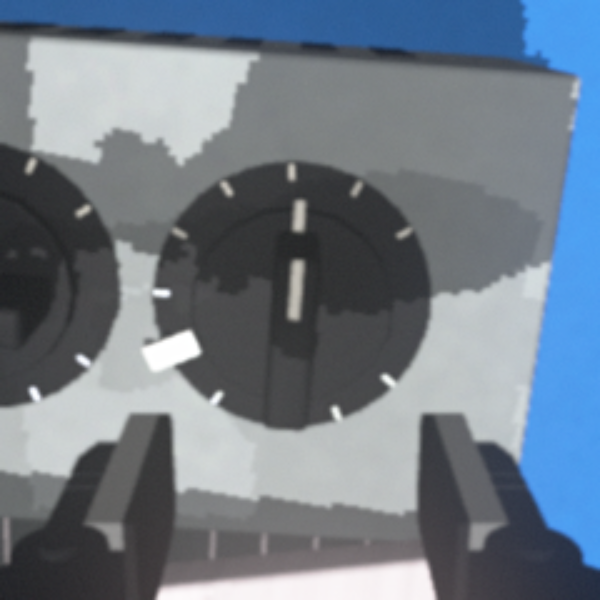

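```bash
python3 - <<'E'
from dial import *
c=cam('wrist')
for z in(91,94):
    ce=onz(c,(319,241.4),z)[:2]; t=onz(c,(270.4,263.4),z)[:2]; p=onz(c,(202+299/2.5,123+215/2.5),z+3)[:2]
    print(z,ce,'tab r',np.hypot(*(t-ce)),np.degrees(cl(t-ce)),'ptr',np.hypot(*(p-ce)),np.degrees(cl(p-ce)))
s=st(); delta([587.8,182.3,121],np.radians(7.6))
E
```

```text
91 [589.06687671 182.90476478] tab r 37.59843097850507 -30.052636872097665 ptr 23.457555089169805 89.60916914530155
94 [588.87000109 183.86359216] tab r 37.115468681367595 -30.05263687209787 ptr 23.165021147535843 89.60696477692629
t 48.85 tcp [589.8 182.9 200.5] rv [-3.124e+00 -3.260e-01 -2.000e-03] F [0.3 0.4 0.1] g 0.5 q [0.23 0.34 1.69 0.   1.1  0.02]
delta [-0.07  0.01  2.65] az 0.86
```

>>> {"op": "apply_moves", "data": {"increments": [[0.5, -0.06, 0.01, 0.7, 0, 0, 0.86], [0.5, -0.06, 0.01, 1.4, 0, 0, 0.86], [0.5, -0.06, 0.01, 2.1, 0, 0, 0.86], [0.5, -0.06, 0.01, 2.5, 0, 0, 0.86], [0.5, -0.06, 0.01, 2.62, 0, 0, 0.86]]}}

```text
clock: 49.35
tool_pos: [586.6, 181.9, 119.6]
ee_rot: [3.134, 0.208, -0.004]
force: [0.4, 0.3, -0.4]
gripper_width: 0.501
```

>>> {"op": "apply_moves", "data": {"increments": [[0.5, 0, 0, 0, 0, 0, 0], [0, 0, 0, 0, 0, 0, 0], [0, 0, 0, 0, 0, 0, 0], [0, 0, 0, 0, 0, 0, 0], [0, 0, 0, 0, 0, 0, 0]], "force": 40}}

```text
clock: 49.85
tool_pos: [587.8, 182.2, 122.5]
ee_rot: [-3.135, -0.208, -0.001]
force: [-3.1, -0.7, 6.0]
gripper_width: 0.121
```

```bash
python3 - <<'E'
from dial import *
s=st(); delta([588.3,182.5,121])
E
```

```text
t 49.85 tcp [587.8 182.2 122.5] rv [-3.135e+00 -2.080e-01 -1.000e-03] F [-3.1 -0.7  6. ] g 0.121 q [0.23 0.43 1.74 0.   0.96 0.1 ]
delta [ 0.02 -0.01  0.05] az 0
```

>>> {"op": "apply_moves", "data": {"increments": [[0, 0, 0, 0, 0, 0, -1.6], [0, 0, 0, 0, 0, 0, -3.2], [0, 0, 0, 0, 0, 0, -4.8], [0, 0, 0, 0, 0, 0, -6.4], [0, 0, 0, 0, 0, 0, -8]]}}

```text
clock: 50.35
tool_pos: [587.5, 182.1, 122.6]
ee_rot: [-2.871, -1.276, 0.001]
force: [-3.1, -0.8, 6.3]
gripper_width: 0.123
```

>>> {"op": "apply_moves", "data": {"increments": [[0, 0, 0, 0, 0, 0, -1.6], [0, 0, 0, 0, 0, 0, -3.2], [0, 0, 0, 0, 0, 0, -4.8], [0, 0, 0, 0, 0, 0, -6.4], [0, 0, 0, 0, 0, 0, -8]]}}

```text
clock: 50.85
tool_pos: [587.4, 181.9, 122.5]
ee_rot: [-2.261, -2.181, 0.001]
force: [-4.0, -0.9, 7.0]
gripper_width: 0.118
```

>>> {"op": "apply_moves", "data": {"increments": [[0, 0, 0, 0, 0, 0, -1.6], [0, 0, 0, 0, 0, 0, -3.2], [0, 0, 0, 0, 0, 0, -4.8], [0, 0, 0, 0, 0, 0, -6.4], [0, 0, 0, 0, 0, 0, -7.6]]}}

```text
clock: 51.35
tool_pos: [587.4, 181.6, 122.5]
ee_rot: [-1.429, -2.797, 0.002]
force: [-3.1, -2.3, 7.1]
gripper_width: 0.12
```

>>> {"op": "apply_moves", "data": {"increments": [[0, 0, 0, 0, 0, 0, 0], [0, 0, 0, 0, 0, 0, 0], [0, 0, 0, 0, 0, 0, 0], [0, 0, 0, 0, 0, 0, 0], [0, 0, 0, 0, 0, 0, 0]]}}

```text
clock: 51.85
tool_pos: [587.5, 181.6, 122.6]
ee_rot: [-1.435, -2.794, 0.002]
force: [-3.2, -1.8, 6.6]
gripper_width: 0.126
```

>>> {"op": "apply_moves", "data": {"increments": [[0.45, 0, 0, 0, 0, 0, 0], [0.45, 0, 0, 0, 0, 0, 0], [0.45, 0, 0, 0, 0, 0, 0], [0.45, 0, 0, -1.2, 0, 0, 0], [0.45, 0, 0, -2.6, 0, 0, 0]]}}

```text
clock: 52.35
tool_pos: [585.7, 181.7, 196.9]
ee_rot: [-1.434, -2.79, 0.006]
force: [0.7, -0.3, 0.6]
gripper_width: 0.446
```

```bash
python3 - <<'E'
from dial import *
for i in range(3): grab('wrist')
st(); im,d,c=dials(); 
uv=proj(c,[589,183,93]).astype(int); x0=max(0,min(400,uv[0]-120)); y0=max(0,min(240,uv[1]-120))
cr=im[y0:y0+240,x0:x0+240]; print(x0,y0); save('w13.png',cv2.resize(cr,None,fx=2.5,fy=2.5))
P=cloud(c,d); m=(d>0)&(P[...,2]>122)&(P[...,2]<131)&(np.hypot(P[...,0]-590,P[...,1]-183)<27); b=P[m][:,:2].astype(np.float32); print('bar',len(b),b.mean(0),cv2.minAreaRect(b))
E
```

```text
t 52.5 tcp [590.8 182.9 203.3] rv [1.433 2.788 0.009] F [ 0.6  0.6 -0.8] g 0.45 q [ 0.23  0.34  1.7   0.    1.1  -1.96]
timer axis model [505.9 171.2]
   _pointer 0.95 [414.  70.] [472.1 166.4] r 34.1 ang deg -0.8
   _pointer 0.15 [439. 129.] [489.2 200.7] r 33.9 ang deg 67.7
   _tabtip 0.66 [437. 130.] [490.4 200.1] r 32.9 ang deg 69.0
heat axis model [590.2 181.8]
   _grip 0.74 [324. 249.] [586.9 183.1] r 3.5 ang deg 28.1
   _pointer 0.57 [321. 187.] [561.1 162.4] r 35.0 ang deg -26.4
   _tabtip 0.47 [320. 189.] [562.3 162.2] r 34.1 ang deg -27.8
201 117
bar 1275 [586.03265 181.14053] ((587.1798095703125, 181.80618286132812), (43.715736389160156, 10.711986541748047), 36.0279426574707)
```

View pics/w13.png

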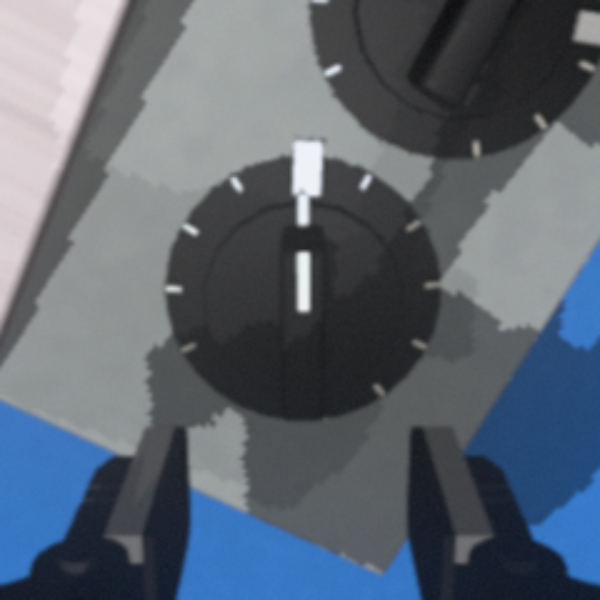

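```bash
python3 - <<'E'
from dial import *
im,d,c=grab('wrist')
g=im.min(2); b=(g>150).astype(np.uint8); b[:170]=0; b[:, :300]=0; b[:,345:]=0; b[245:]=0
sub=b; n,l,s,ce=cv2.connectedComponentsWithStats(sub); 
for i in range(1,n):
    if s[i,4]>8: print(s[i],ce[i].round(1))
tp=(201+308/2.5,117+167/2.5); pp=(201+303/2.5,117+210/2.5); cp=(201+303/2.5,117+285/2.5); bp=(201+303.5/2.5,117+282/2.5)
C=onz(c,cp,91)[:2]; print('bezel c',C)
for A in (C,np.array([587.5,182.]),np.array([588.5,182.5])):
    print([round(np.degrees(cl(onz(c,u,z)[:2]-A)),1) for u,z in((tp,93),(pp,99),(pp,94))])
E
```

```text
[ 300  170   45   47 1024] [320.7 184. ]
[343 197   2   5   9] [343.6 199.2]
[316 229   6  16  94] [318.5 236.7]
bezel c [578.80234754 178.43605677]
[np.float64(-26.2), np.float64(-28.6), np.float64(-28.5)]
[np.float64(-23.7), np.float64(-24.5), np.float64(-24.4)]
[np.float64(-23.5), np.float64(-24.4), np.float64(-24.2)]
```

>>> {"op": "apply_moves", "data": {"increments": [[0.45, 0, 0, 1, 0, 0, 0], [0.45, 0, 0, 2, 0, 0, 0], [0.45, 0, 0, 2.5, 0, 0, 0], [0.45, 0, 0, 2.6, 0, 0, 0], [0.45, 0, 0, 2.6, 0, 0, 0]]}}

```text
clock: 53.4
tool_pos: [587.6, 182.1, 120.7]
ee_rot: [-1.436, -2.794, 0.001]
force: [0.6, 0.7, -0.1]
gripper_width: 0.447
```

>>> {"op": "apply_moves", "data": {"increments": [[0, 0, 0, 0, 0, 0, 0], [0, 0, 0, 0, 0, 0, 0], [0, 0, 0, 0, 0, 0, 0], [0, 0, 0, 0, 0, 0, 0.2], [0, 0, 0, 0, 0, 0, 0.45]]}}

```text
clock: 53.9
tool_pos: [589.0, 182.5, 122.9]
ee_rot: [1.491, 2.762, 0.003]
force: [0.2, -0.1, 6.3]
gripper_width: 0.122
```

>>> {"op": "apply_moves", "data": {"increments": [[0, 0, 0, 0, 0, 0, 0], [0, 0, 0, 0, 0, 0, 0], [0.45, 0, 0, 0, 0, 0, 0], [0.45, 0, 0, 0, 0, 0, 0], [0.45, 0, 0, 0, 0, 0, 0]]}}

```text
clock: 54.4
tool_pos: [587.2, 181.9, 120.6]
ee_rot: [-1.491, -2.765, 0.001]
force: [-0.4, 0.1, -0.3]
gripper_width: 0.447
```

>>> {"op": "apply_moves", "data": {"increments": [[0.45, 0, 0, -1, 0, 0, 0], [0.45, 0, 0, -2, 0, 0, 0], [0.45, 0, 0, -2.6, 0, 0, 0], [0.45, 0, 0, -2.6, 0, 0, 0], [0.45, 0, 0, -2.6, 0, 0, 0]]}}

```text
clock: 54.9
tool_pos: [587.4, 182.0, 198.6]
ee_rot: [-1.491, -2.765, 0.0]
force: [-0.8, -0.1, -0.7]
gripper_width: 0.453
```

```bash
cat >> dial.py <<'E'
def check(im,box):
    """image-space: bezel centre from dark disc, tab & pointer columns (pointer roughly up in image)"""
    x0,y0=box; cr=im[y0:y0+240,x0:x0+240]; return cv2.resize(cr,None,fx=2.5,fy=2.5)
E
python3 - <<'E'
from dial import *
for i in range(4): grab('wrist')
st(); im,d,c=grab('wrist'); save('w14f.png',im)
uv=proj(c,[589,183,93]).astype(int); x0=uv[0]-70; y0=uv[1]-80
save('w14.png',cv2.resize(im[y0:y0+140,x0:x0+140],None,fx=4,fy=4,interpolation=cv2.INTER_CUBIC))
P=cloud(c,d); m=(d>0)&(P[...,2]>122)&(P[...,2]<131)&(np.hypot(P[...,0]-590,P[...,1]-183)<27); b=P[m][:,:2].astype(np.float32); print('bar',len(b),cv2.minAreaRect(b))
for k in ('heat_pointer','heat_tabtip'):
    for q in ctrl.spot_point('wrist',k)[:1]: print(k,q)
E
```

```text
t 55.1 tcp [586.4 181.8 197. ] rv [-1.489 -2.763  0.004] F [-0.6 -0.1  0.4] g 0.451 q [ 0.23  0.34  1.7   0.    1.1  -1.92]
bar 1349 ((587.191162109375, 182.01234436035156), (44.094966888427734, 10.820046424865723), 33.00584411621094)
heat_pointer {'xy': [317.9, 200.7], 'conf': 0.71}
heat_tabtip {'xy': [316.2, 200.1], 'conf': 0.61}
```

View pics/w14.png

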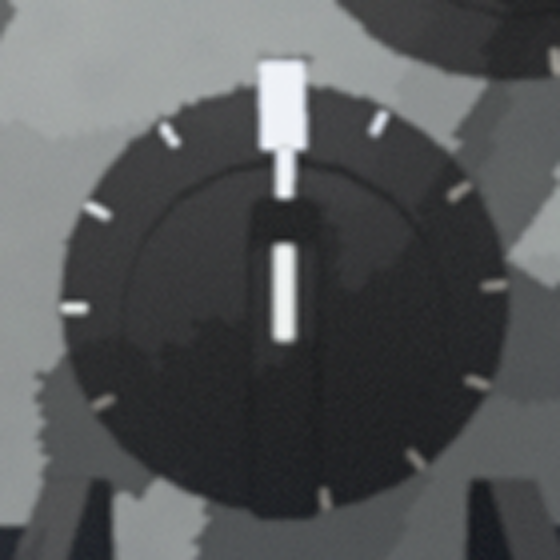

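```bash
python3 - <<'E'
from dial import *
st(); delta([503.7,171.3,200],np.radians(98))
E
```

```text
t 55.25 tcp [587.1 182.  197.9] rv [-1.490e+00 -2.764e+00  2.000e-03] F [-0.6 -0.2 -0.1] g 0.449 q [ 0.23  0.34  1.7  -0.    1.1  -1.92]
delta [ 1.23 -2.52 -0.06] az 5.07
```

>>> {"op": "apply_moves", "data": {"increments": [[0.5, 0.6, -1.2, 0, 0, 0, 1.6], [0.5, 1.23, -2.5, 0, 0, 0, 3.2], [0.5, 1.23, -2.5, 0, 0, 0, 5], [0.5, 1.23, -2.5, 0, 0, 0, 5], [0.5, 1.23, -2.5, 0, 0, 0, 5]]}}

```text
clock: 55.75
tool_pos: [505.8, 171.9, 199.7]
ee_rot: [2.05, 2.379, 0.002]
force: [0.0, 0.4, 0.1]
gripper_width: 0.498
```

```bash
cat >> dial.py <<'E'
def barfit(c,d,ax):
    P=cloud(c,d); m=(d>0)&(P[...,2]>122)&(P[...,2]<131)&(np.hypot(P[...,0]-ax[0],P[...,1]-ax[1])<27); b=P[m][:,:2].astype(np.float32); (ce,sz,a)=cv2.minAreaRect(b)
    if sz[1]>sz[0]: a+=90
    print('bar',len(b),np.round(ce,1),np.round(sz,1),'dir mod180',round(a,1)); return ce,a
def blobs(im,c,ax,rmax=48):
    uv=proj(c,[*ax,93]); g=im.min(2); Y,X=np.mgrid[:480,:640]
    b=((g>140)&(np.hypot(X-uv[0],Y-uv[1])<90)).astype(np.uint8); n,l,s,ce=cv2.connectedComponentsWithStats(b)
    for i in range(1,n):
        if 8<s[i,4]<900: print('blob',s[i],ce[i].round(1))
    print('axis px',uv.round(1))
    dk=((im.max(2)<80)&(np.hypot(X-uv[0],Y-uv[1])<75)).astype(np.uint8)
    for y in range(int(uv[1])-25,int(uv[1])+26,10):
        r=np.where(dk[y])[0]; print('row',y,r.min(),r.max(),'mid',(r.min()+r.max())/2)
E
python3 - <<'E'
from dial import *
im14=cv2.imread('pics/w14f.png')[:,:,::-1]
for i in range(4): grab('wrist')
st(); im,d,c=grab('wrist'); save('w15.png',im)
ce,a=barfit(c,d,(503.7,171.3)); blobs(im,c,(503.7,171.3))
for k in ('timer_grip','timer_pointer','timer_tabtip'):
    for q in ctrl.spot_point('wrist',k)[:1]:
        w=onz(c,q['xy'],121 if 'grip' in k else 94)[:2]; print(k,np.round(q['xy'],1),w,np.degrees(cl(w-np.array(ce))))
delta([*ce,121],np.radians(a+90))
E
```

```text
t 55.95 tcp [505.9 171.9 199.5] rv [2.052e+00 2.378e+00 2.000e-03] F [ 1.2 -0.3 -0.1] g 0.501 q [ 0.25  0.19  1.89  0.    1.06 -1.47]
bar 1345 [503.1 170.5] [44.1 10.9] dir mod180 8.1
blob [317 183   3   7  19] [318.1 186. ]
blob [316 197   5  14  64] [318.  203.7]
blob [270 208   6   5  16] [272.7 210.2]
blob [359 216  22  15 199] [369.3 223.4]
blob [315 221   6  25 146] [317.5 233. ]
blob [317 302   2   5  10] [317.5 304. ]
axis px [319.3 239.2]
row 214 269 368 mid 318.5
row 224 265 357 mid 311.0
row 234 270 367 mid 318.5
row 244 264 373 mid 318.5
row 254 267 371 mid 319.0
row 264 272 366 mid 319.0
timer_grip [317.6 253.1] [503.58914151 170.28564892] -145.0638693204758
timer_pointer [321.4 194.3] [472.9868214  168.16296602] 2.6737028809543295
timer_tabtip [364.4 226.3] [490.09690041 199.57252892] 73.07951075051328
delta [-0.03 -0.07  2.6 ] az 0.06
```

>>> {"op": "apply_moves", "data": {"increments": [[0.5, -0.03, -0.07, 0.8, 0, 0, 0], [0.5, -0.03, -0.07, 1.6, 0, 0, 0], [0.5, -0.03, -0.07, 2.3, 0, 0, 0], [0.5, -0.03, -0.07, 2.6, 0, 0, 0], [0.5, -0.03, -0.07, 2.6, 0, 0, 0]]}}

```text
clock: 56.65
tool_pos: [501.7, 170.2, 119.7]
ee_rot: [-2.052, -2.376, 0.004]
force: [0.4, -0.1, 0.3]
gripper_width: 0.501
```

>>> {"op": "apply_moves", "data": {"increments": [[0, 0, 0, 0, 0, 0, 0], [0, 0, 0, 0, 0, 0, 0], [0, 0, 0, 0, 0, 0, 0], [0, 0, 0, 0, 0, 0, 0], [0, 0, 0, 0, 0, 0, 0]]}}

```text
clock: 57.15
tool_pos: [504.1, 170.3, 122.6]
ee_rot: [2.052, 2.376, 0.003]
force: [0.8, -3.0, 6.5]
gripper_width: 0.12
```

>>> {"op": "apply_moves", "data": {"increments": [[0, 0, 0, 0, 0, 0, 1.6], [0, 0, 0, 0, 0, 0, 3.2], [0, 0, 0, 0, 0, 0, 4.8], [0, 0, 0, 0, 0, 0, 6.4], [0, 0, 0, 0, 0, 0, 8]]}}

```text
clock: 57.65
tool_pos: [504.1, 169.9, 122.6]
ee_rot: [2.745, 1.524, 0.003]
force: [0.3, -4.9, 6.9]
gripper_width: 0.116
```

>>> {"op": "apply_moves", "data": {"increments": [[0, 0, 0, 0, 0, 0, 1.6], [0, 0, 0, 0, 0, 0, 3.2], [0, 0, 0, 0, 0, 0, 4.8], [0, 0, 0, 0, 0, 0, 5.8], [0, 0, 0, 0, 0, 0, 5.8]]}}

```text
clock: 58.15
tool_pos: [503.9, 169.7, 122.6]
ee_rot: [3.038, 0.794, 0.003]
force: [-0.6, -5.0, 6.6]
gripper_width: 0.116
```

>>> {"op": "apply_moves", "data": {"increments": [[0, 0, 0, 0, 0, 0, 0], [0, 0, 0, 0, 0, 0, 0], [0.45, 0, 0, 0, 0, 0, 0], [0.45, 0, 0, 0, 0, 0, 0], [0.45, 0, 0, 0, 0, 0, 0]]}}

```text
clock: 58.65
tool_pos: [502.4, 170.8, 120.8]
ee_rot: [-3.038, -0.796, 0.001]
force: [0.5, -0.6, 0.2]
gripper_width: 0.451
```

>>> {"op": "apply_moves", "data": {"increments": [[0.45, 0, 0, -1, 0, 0, 0], [0.45, 0, 0, -2, 0, 0, 0], [0.45, 0, 0, -2.6, 0, 0, 0], [0.45, 0, 0, -2.6, 0, 0, 0], [0.45, 0, 0, -2.6, 0, 0, 0]]}}

```text
clock: 59.15
tool_pos: [502.5, 170.7, 198.7]
ee_rot: [-3.039, -0.796, 0.0]
force: [0.2, 0.2, 0.2]
gripper_width: 0.453
```

```bash
python3 - <<'E'
from dial import *
for i in range(4): grab('wrist')
st(); im,d,c=grab('wrist'); save('w16.png',im)
ce,a=barfit(c,d,(503.7,171.3)); blobs(im,c,(503.7,171.3))
uv=proj(c,[503.7,171.3,93]).astype(int)
t=im[uv[1]-80:uv[1]-30,uv[0]-40:uv[0]+40].min(2)
for r in range(0,50,3): print(uv[1]-80+r,''.join(' .:*#'[min(4,v//50)] for v in t[r]))
print('col0',uv[0]-40)
E
```

```text
t 59.35 tcp [501.6 170.3 197.3] rv [-3.039 -0.796  0.005] F [-0.2  1.4 -1.2] g 0.453 q [ 0.24  0.19  1.9   0.    1.06 -0.27]
bar 1312 [503.5 171.1] [10.6 43.9] dir mod180 119.1
blob [319 182  15  35 342] [325.2 195.6]
blob [311 191   4   6  17] [312.3 193.6]
blob [338 193   4   6  17] [339.3 195.4]
blob [286 203   5   5  12] [288.2 205.2]
blob [360 208   5   4  11] [361.7 209.4]
blob [270 225   7   4  14] [273.1 226.4]
blob [321 229   5  24 113] [323.  240.2]
blob [382 287  19  12 163] [390.3 292.2]
axis px [324.1 244.4]
row 219 275 372 mid 323.5
row 229 271 376 mid 323.5
row 239 284 378 mid 331.0
row 249 283 378 mid 330.5
row 259 299 397 mid 348.0
row 269 292 394 mid 343.0
164 ##################################*:::::::::::::::::::::::::::::::::::::::::::::
167 ################################*:::::::::::::::::::::::::::::::::::::::::::::::
170 ##############################**::::::::::::::::::::::::::::::::::::::::::::::::
173 #############################*::::::::::::::::::::::::::::::::::::::::::::::::::
176 ###########################*:::::::::::::::::::::::::::::::::::::::::::::
[... 336 characters left out ...]
:::::::::::
191 :::::::::::::::::::::::...::*:......*##########*:.......::::::::::::::::::::::::
194 :::::::::::::::............:**:.....*##########*:.....:***......::::::::::::::::
197 :::::::::...................:::.....*##########*.....:***.............::::::::::
200 :::::..............................:*##########*..........................::::::
203 :::::..............................:*#########*:..............................::
206 ...:**:..............................*##**......................................
209 .........................        . ..**#**...     . . ......................:***
212 . .................     .............**#**..............    ................::..
col0 284
```

>>> {"op": "apply_moves", "data": {"increments": [[0.45, 0, 0, 1, 0, 0, 0], [0.45, 0, 0, 2, 0, 0, 0], [0.45, 0, 0, 2.5, 0, 0, 0], [0.45, 0, 0, 2.6, 0, 0, 0], [0.45, 0, 0, 2.6, 0, 0, 0]]}}

```text
clock: 59.9
tool_pos: [502.2, 170.4, 120.2]
ee_rot: [-3.039, -0.796, 0.003]
force: [0.5, -0.1, 0.5]
gripper_width: 0.446
```

>>> {"op": "apply_moves", "data": {"increments": [[0, 0, 0, 0, 0, 0, 0], [0, 0, 0, 0, 0, 0, 0], [0, 0, 0, 0, 0, 0, 0], [0, 0, 0, 0, 0, 0, 0.3], [0, 0, 0, 0, 0, 0, 0.54]]}}

```text
clock: 60.4
tool_pos: [503.4, 170.5, 122.4]
ee_rot: [3.057, 0.721, 0.002]
force: [-1.6, -0.6, 5.8]
gripper_width: 0.116
```

>>> {"op": "apply_moves", "data": {"increments": [[0, 0, 0, 0, 0, 0, 0], [0, 0, 0, 0, 0, 0, 0], [0.45, 0, 0, 0, 0, 0, 0], [0.45, 0, 0, 0, 0, 0, 0], [0.45, 0, 0, 0, 0, 0, 0]]}}

```text
clock: 60.9
tool_pos: [502.8, 170.6, 121.0]
ee_rot: [-3.057, -0.724, -0.0]
force: [0.1, 0.2, 0.7]
gripper_width: 0.45
```

>>> {"op": "apply_moves", "data": {"increments": [[0.45, 0, 0, -1, 0, 0, 0], [0.45, 0, 0, -2, 0, 0, 0], [0.45, 0, 0, -2.6, 0, 0, 0], [0.45, 0, 0, -2.6, 0, 0, 0], [0.45, 0, 0, -2.6, 0, 0, 0]]}}

```text
clock: 61.4
tool_pos: [502.7, 170.5, 198.8]
ee_rot: [-3.057, -0.724, -0.0]
force: [0.4, -0.9, -0.1]
gripper_width: 0.454
```

```bash
python3 - <<'E'
from dial import *
from lid import lid,ang2
for i in range(4): grab('wrist')
st(); im,d,c=grab('wrist')
uv=proj(c,[503.7,171.3,93]).astype(int)
x0=uv[0]-150; y0=uv[1]-80
a=cv2.resize(im[uv[1]-70:uv[1]+60,uv[0]-65:uv[0]+65],(520,520),interpolation=cv2.INTER_CUBIC)
S,_=ctrl.grab_frame('scene'); s=cv2.resize(S[150:345,210:430],None,fx=1.2,fy=1.2); o=np.zeros((520,520+s.shape[1],3),np.uint8); o[:,:520]=a; o[:s.shape[0],520:]=s; save('fin.png',o)
for n in('scene','top'):
    _,_,p=lid(n); ang2(p,-175,-120); ang2(p,-10,45)
E
```

```text
t 61.6 tcp [501.7 170.2 197.3] rv [-3.057 -0.724  0.005] F [-0.1  0.  -1. ] g 0.45 q [ 0.24  0.19  1.9   0.    1.06 -0.22]
low lid deg 15.181131173809858 z at hinge 101.76680549068783 1039
low lid deg 15.264429331789014 z at hinge 101.03839619523794 1219
low lid deg 15.300515157739053 z at hinge 101.24695134039001 1262
low lid deg 15.222362506502149 z at hinge 100.9238431526326 1311
```

View pics/fin.png

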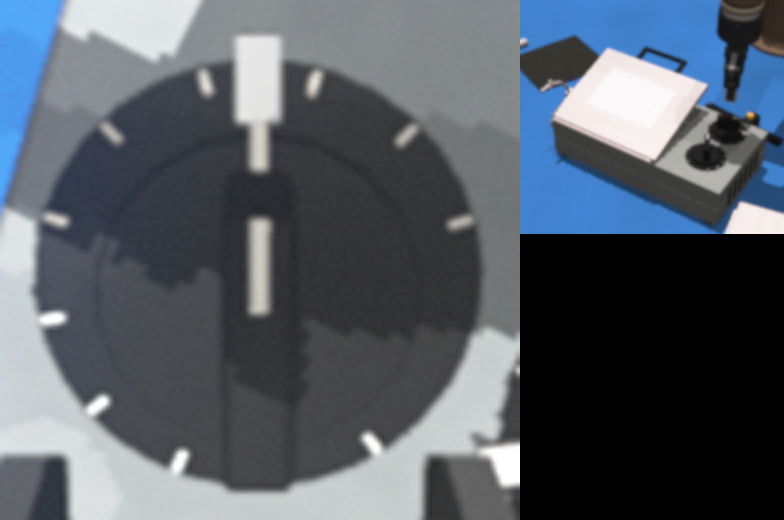

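The timer pointer (column 259) meets the tab (column 258), the lid reads 15.2°, and the gripper is clear of everything, so I'm handing in.

```bash
python3 - <<'E'
from plant import ctrl
print(ctrl.finish_job())
E
```

```text
the job is handed in; nothing more can be done
None
```

The job is done and handed in at about 62 s, with all the steps carried out in the order you asked.

- **Gauge and lid:** I laid the gauge on the bench in front of the dryer. I then raised the lid to about 80° (79.7° measured by depth) and left it there while loading.
- **Rivets:** There were four rivets, and all four stood upright on the rack when I last looked into the chamber, before lowering the lid. During loading one rivet already on the rack shifted about 2 cm and ended up touching its neighbour. I took this to be the announced knock and left both, since they were still standing inside the chamber.
- **Lid vent mark:** The lid was lowered to the vent mark and read 15.2–15.3° in both fixed cameras at the end.
- **Dials:** I turned the temperature dial first and the timer last. Each needed one small correction of 2–3°. In the last close-up pictures both pointers met their tabs, the temperature dial within about 1° and the timer closer than that.

The bottle and the rivet tool were not touched. I could not see the rivets again once the lid was lowered, so their final state rests on that last look.

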